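# Put the primed costume parts back in the parts case

## Task

Put the four good grey-primed parts that lie about on the cutting mat back into the parts case, each standing upright on the floor of the bin that already holds its own kind. Leave the raw red vent block and the bracket with the snapped-off ear standing where they are on the desk.

Things in the scene. Friction and masses are not known exactly. Their poses are not given: they have to be found in the camera images.
- knob: Grey-primed ribbed round knob: 30 mm diameter for the lower 30 mm, then a 25 mm round neck to 40 mm height, with a round dark 17 mm disc on top; about 30 g. Origin: centre of its underside; z points up as it stands. Stands loose and upright on the desk, any yaw.
- hex: Grey-primed hexagonal cap: 28 mm over the flats (one pair of flats faces local +y and -y), hexagon 28 mm high with a 15 mm round stub on top to 40 mm height; about 30 g. Origin: centre of its underside; z points up as it stands. Stands loose and upright on the desk, any yaw.
- vent: Grey-primed finned vent block, 40 (x) by 26 (y) mm, 38 mm high, the top 8 mm being four thin fins along x with dark grooves between; about 30 g. Origin: centre of its underside; z points up as it stands. Stands loose and upright on the desk, any yaw.
- bracket: Grey-primed hinge bracket with both ears whole: base plate 40 (x) by 26 (y) by 8 mm, and at each x end a round-topped ear 9 mm thick, 24 mm wide, up to 40 mm height, the ears' outer faces 40 mm apart along x with a 22 mm gap between them (so it is gripped along x, over both ears); about 30 g. Origin: centre of its underside; z points up as it stands. Stands loose and upright on the desk, any yaw.
- raw_vent: A vent block of the same shape and size as the grey one, but in raw red-orange plastic, not primed. Does not belong in the case; stays where it is. Origin: centre of its underside; z points up as it stands. Stands loose and upright on the desk, any yaw.
- broken_bracket: A grey-primed hinge bracket like the good one, but with its +x ear snapped off just above the base plate, showing red plastic at the break (one ear only, at -x). Scrap; stays where it is. Origin: centre of its underside; z points up as it stands. Stands loose and upright on the desk, any yaw.
- bin_knob: White open bin holding two grey ribbed knobs, one of four in the blue parts case. Outside 98 (x) by 115 (y) mm, walls and floor 2.5 mm, rim 28 mm high. The two are fixed along its -y wall (local y -55 to -23 mm, tops at local z 43 mm); middle of its free floor: x 0, y +16 mm. Origin: centre of its underside, inner floor at local z 2.5 mm. Fixed. The bins touch, share one yaw, and swap places between starts.
- bin_hex: White open bin holding two grey hexagonal caps, one of four in the blue parts case. Outside 98 (x) by 115 (y) mm, walls and floor 2.5 mm, rim 28 mm high. The two are fixed along its -y wall (local y -55 to -23 mm, tops at local z 43 mm); middle of its free floor: x 0, y +16 mm. Origin: centre of its underside, inner floor at local z 2.5 mm. Fixed. The bins touch, share one yaw, and swap places between starts.
- bin_vent: White open bin holding two grey finned vent blocks, one of four in the blue parts case. Outside 98 (x) by 115 (y) mm, walls and floor 2.5 mm, rim 28 mm high. The two are fixed along its -y wall (local y -55 to -23 mm, tops at local z 43 mm); middle of its free floor: x 0, y +16 mm. Origin: centre of its underside, inner floor at local z 2.5 mm. Fixed. The bins touch, share one yaw, and swap places between starts.
- bin_bracket: White open bin holding two grey hinge brackets, one of four in the blue parts case. Outside 98 (x) by 115 (y) mm, walls and floor 2.5 mm, rim 28 mm high. The two are fixed along its -y wall (local y -55 to -23 mm, tops at local z 43 mm); middle of its free floor: x 0, y +16 mm. Origin: centre of its underside, inner floor at local z 2.5 mm. Fixed. The bins touch, share one yaw, and swap places between starts.

How it is judged (in metres and radians):
At the end, for the whole second after the job is handed in: The grey knob, hexagonal cap, vent block and whole hinge bracket each stand upright (within 0.15 rad) at rest on the floor of the bin holding their own kind; the raw red vent block and the broken bracket are upright and within 20 mm of where they started (x of knob in the frame of bin_knob between -0.044 and 0.044 m and y of knob in the frame of bin_knob between -0.055 and 0.055 m and z of knob in the frame of bin_knob below 0.007 m and angle between each of knob, hex, vent, bracket, raw_vent, broken_bracket's own z axis and vertical below 0.15 rad and linear speed of each of knob, hex, vent, bracket below 0.02 m/s and x of hex in the frame of bin_hex between -0.044 and 0.044 m and y of hex in the frame of bin_hex between -0.055 and 0.055 m and z of hex in the frame of bin_hex below 0.007 m and x of vent in the frame of bin_vent between -0.044 and 0.044 m and y of vent in the frame of bin_vent between -0.055 and 0.055 m and z of vent in the frame of bin_vent below 0.007 m and x of bracket in the frame of bin_bracket between -0.044 and 0.044 m and y of bracket in the frame of bin_bracket between -0.055 and 0.055 m and z of bracket in the frame of bin_bracket below 0.007 m and distance of each of raw_vent, broken_bracket from where it was at the start of the episode below 0.02 m); the robot touches nothing.
It fails at once if the raw red vent block is shifted more than 20 mm (distance of raw_vent from where it was at the start of the episode above 0.02 m).
It fails at once if the broken bracket is shifted more than 20 mm (distance of broken_bracket from where it was at the start of the episode above 0.02 m).
It also fails if it takes over 106 s, if anything falls off the work surface, if the arm or the gripper's body presses on something with over 40 N, if the wrist force passes 120 N, or if a joint passes its speed limit or range.

## Robot

A 6-joint arm with a two-finger parallel gripper is mounted at the origin on the work surface. World frame = base frame: x ahead of the robot, y to its left, z up, the work surface at z = 0. Lengths are in mm, angles in rad, forces in N, time in s.
With the tool pointing down it reaches from about 350 to 975 mm from the base axis. Payload 17.4 kg.
Tool frame: the origin (TCP) lies midway between the tips of the shut fingers; the grasp point (between the pads) lies 19 mm behind it; z points along the fingers, y is the direction in which the jaws open and shut (so a half turn about z gives the same grasp; the last joint's range is limited). The gripper opens to 85 mm and grips with 20 to 120 N. Pads are 22 mm wide; open, the fingers measure 114 mm over their backs; the gripper's body (76 mm by 85 mm) begins 54 mm behind the grasp point. The pads swing forward as they close: fully open they stand 13 mm farther back than shut.
Start: joints at [1.259, 0.116, 1.442, -0, 1.584, -0.038], TCP at [182.522, 649.86, 231.303] pointing down, gripper open.
Joint ranges: [-2.83, 2.83], [-0.83, 2.19], [0.07, 2.5], [-1.14, 4.28], [0.01, 3], [-2.97, 2.97]. Speed limits (rad/s): [1.89, 1.89, 2.22, 3.14, 3.14, 3.14].

## Interface

Orientations are given as a unit quaternion [w, x, y, z].
In Python, from bench import env, camera, get_calibration, finish_job gives the robot as it stands.
- The arm moves only by the tool jog_arm, never from a script. Its argument "motion" is a list of rows, each an object of numbers: "grip": the opening, from -1 (shut) to 1 (fully open); "dx", "dy", "dz": the shift along the tool's x, y, z normalised to -1 to 1, where 1 is 0.25 m; "wx", "wy", "wz": the turn, a rotation vector about the tool's x, y, z normalised to -1 to 1, where 1 is 180 degrees. A call has 1 to 20 rows; each row is the pose to reach, as a shift and turn from the pose measured when the call began, along the tool's axes at that moment, turning the shorter way round; what a row does not reach only later rows make up. A row lasts 1/12 s, in which the tool goes at most 41.7 mm and 7.16 degrees, less where a joint would pass 70% of its speed; a pose out of reach is approached as far as the arm can. A call with a number of a shift or a turn outside -1 to 1 is refused whole. A call with a gripper value outside its range is refused whole. The fingers move at their own pace and stop on an object; "grip_force" is the grip in N (left out, the last holds). Time passes only in rows, so rows that repeat a pose let the fingers close. It gives the time, the measured TCP pose, the force and the opening at its end, in the units of the state.
- env.observe(): the state, without advancing time (a new reading comes with each control period).
- camera(name): name is "scene" or "top" or "wrist"; returns the picture (420x560x3 uint8, red, green, blue); there is no depth.
- get_calibration(name): a dict with "fx", "fy", "cx", "cy" (pixels), "world_from_camera" (4x4, takes a point from camera to world coordinates). Camera axes: x right, y down, z forward; pixel columns grow to the right and rows downward; lengths in mm; the calibration is good to about 2 mm. A picture is of the moment at which its call begins: read the wrist's pose just before it. get_calibration takes no time and is no camera call; for the wrist camera it gives the pose at the moment of the call.
- finish_job(): hands the job in, once; it reports no verdict.
The state is a dict: "time": time; "qpos": joint angles; "joint_velocities": joint speeds; "joint_torque": joint torques, N m; "position": TCP position; "tcp_rot": TCP orientation; "force": force on the tool from outside, world axes, zero at the start; "ft_torque": the same for the moment, N m; "finger_gap": finger opening in mm.
Only numpy, scipy, OpenCV 4.12 (cv2) and the standard library are available. Lean on these libraries where they do the work, as an engineer would, in place of code of your own. Each camera call takes 0.05 s, during which the arm holds its last target.

## Working session

There is one attempt and no reset: what is moved stays moved. The work goes in short steps, Python scripts to look and compute and a tool call to move; the robot and the scene stay as the last step left them, time stands still between calls to the robot, and variables do not carry over. Pictures are saved under pics/ and viewed, and the job is handed in when it is done.

Besides the shell and the picture viewer there is one more tool, called by a JSON object that holds its "name" and its "arguments", one argument or row to a line. jog_arm: Moves the arm, as the interface text tells. Its arguments: {"type":"object","properties":{"motion":{"type":"array"},"grip_force":{"type":"number"}},"required":["motion"]}

```bash
mkdir -p pics; ls; python3 - <<'E'
from bench import env,camera,get_calibration
import cv2
print(env.observe())
for n in("scene","top","wrist"):
    print(n,get_calibration(n)); im=camera(n); cv2.imwrite(f"pics/{n}0.png",im[:,:,::-1])
E
```

```text
pics
{'time': 0.0, 'qpos': array([ 1.25921558e+00,  1.16512267e-01,  1.44230297e+00,  2.40773346e-05,
        1.58402595e+00, -3.78001714e-02]), 'joint_velocities': array([-0.00010097, -0.00072355,  0.00076047,  0.0007546 , -0.00110591,
        0.00122182]), 'joint_torque': array([-5.50539728e-03, -7.31984854e+01, -6.32485843e+01, -3.32341342e-04,
        6.29441463e-03,  3.16972773e-05]), 'position': array([182.43968826, 649.6602659 , 230.52104926]), 'tcp_rot': array([-1.20354402e-04,  1.36462979e-01,  9.90644975e-01, -6.12674991e-04]), 'force': array([ 0.05115148, -0.68411222,  0.21365559]), 'ft_torque': array([-0.01818451,  0.00061759,  0.02644249]), 'finger_gap': 85.46019752422909}
scene {'fx': 531.0088167712833, 'fy': 531.0088167712833, 'cx': 284.0392821879529, 'cy': 207.8078968427323, 'world_from_camera': array([[ 7.95204290e-01,  3.81846091e-01, -4.71002866e-01,
         1.04213365e+03],
       [ 6.06225353e-01, -5.15897291e-01,  6.05260941e-01,
        -6.26461606e+02],
       [-1.18725785e-02, -7.66839976e-01, -6.41728520e-01,
         7.20309924e+02],
       [ 0.00000000e+0
[... 308 characters left out ...]
220070e-02,  4.03365180e-03,
        -7.01192610e+00],
       [-3.02384298e-03, -4.54922063e-02, -9.98960117e-01,
         8.96043626e+02],
       [ 0.00000000e+00,  0.00000000e+00,  0.00000000e+00,
         1.00000000e+00]])}
wrist {'fx': 310.29439493708367, 'fy': 310.29439493708367, 'cx': 278.31074139864313, 'cy': 206.48397769198547, 'world_from_camera': array([[ 2.71803965e-01,  9.19485080e-01,  2.84024280e-01,
         1.09958141e+02],
       [ 9.62351605e-01, -2.59263483e-01, -8.16200581e-02,
         6.70064600e+02],
       [-1.41130155e-03,  2.95515878e-01, -9.55336786e-01,
         3.72273693e+02],
       [ 0.00000000e+00,  0.00000000e+00,  0.00000000e+00,
         1.00000000e+00]])}
```

View pics/top0.png

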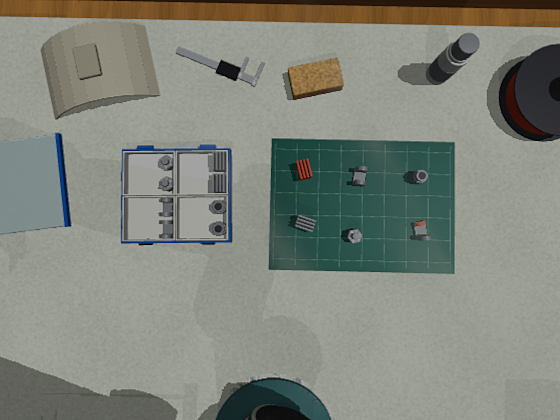

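View pics/scene0.png

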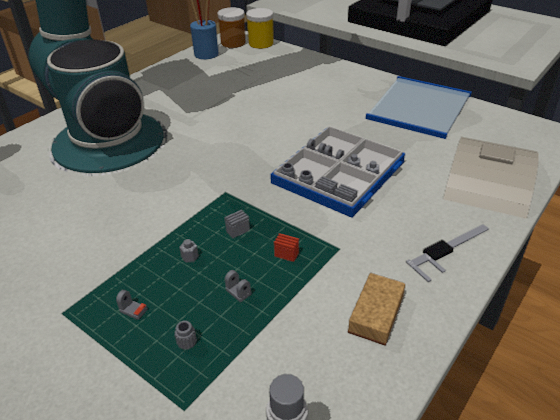

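View pics/wrist0.png

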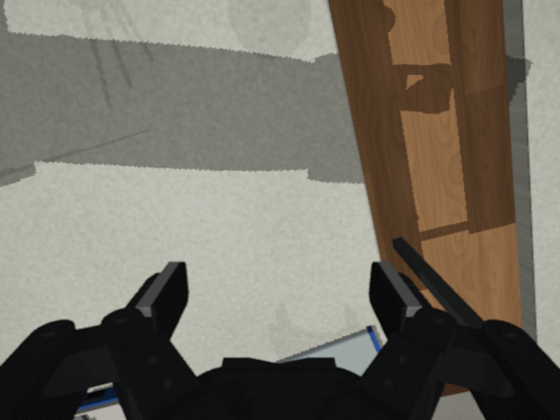

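The top view shows the mat at columns 270–455 with six parts and the case at columns 122–232. I'll enlarge both views to identify them.

```bash
python3 - <<'E'
import cv2,numpy as np
t=cv2.imread('pics/top0.png');s=cv2.imread('pics/scene0.png')
cv2.imwrite('pics/a1.png',cv2.resize(t[135:255,110:240],None,fx=5,fy=5,interpolation=2))
cv2.imwrite('pics/a2.png',cv2.resize(t[135:275,265:460],None,fx=4,fy=4,interpolation=2))
cv2.imwrite('pics/a3.png',cv2.resize(s[120:215,265:410],None,fx=5,fy=5,interpolation=2))
cv2.imwrite('pics/a4.png',cv2.resize(s[195:360,90:320],None,fx=3.4,fy=3.4,interpolation=2))
E
```

```text
(no output)
```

View pics/a1.png

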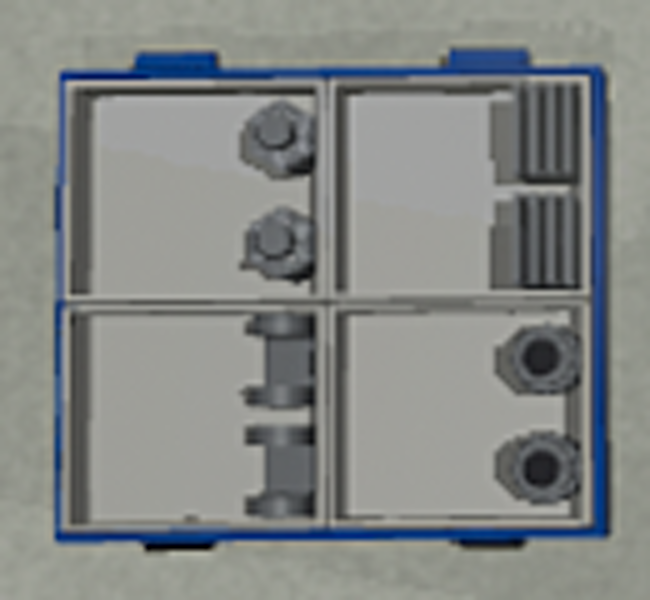

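View pics/a2.png

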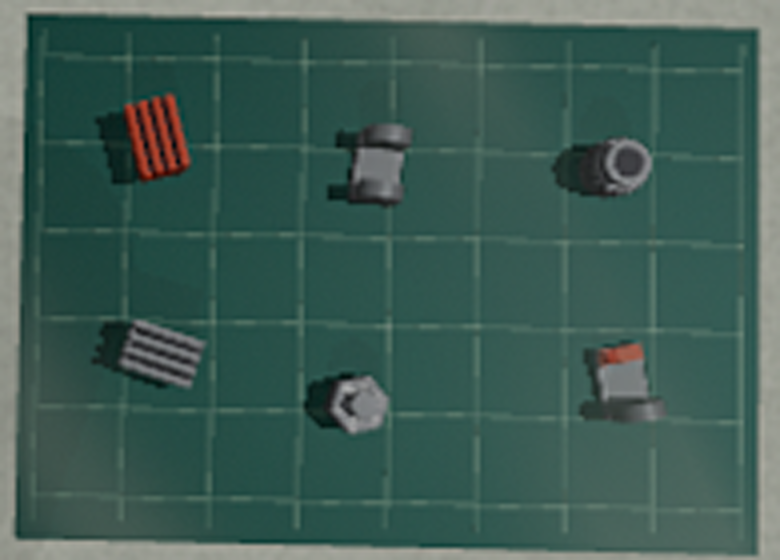

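View pics/a3.png

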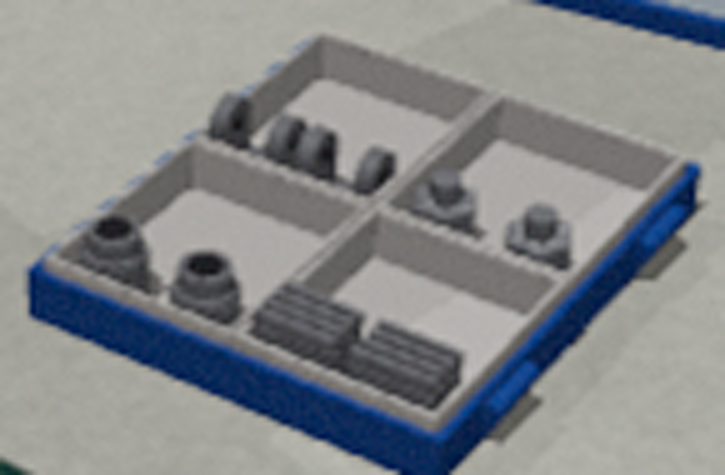

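View pics/a4.png

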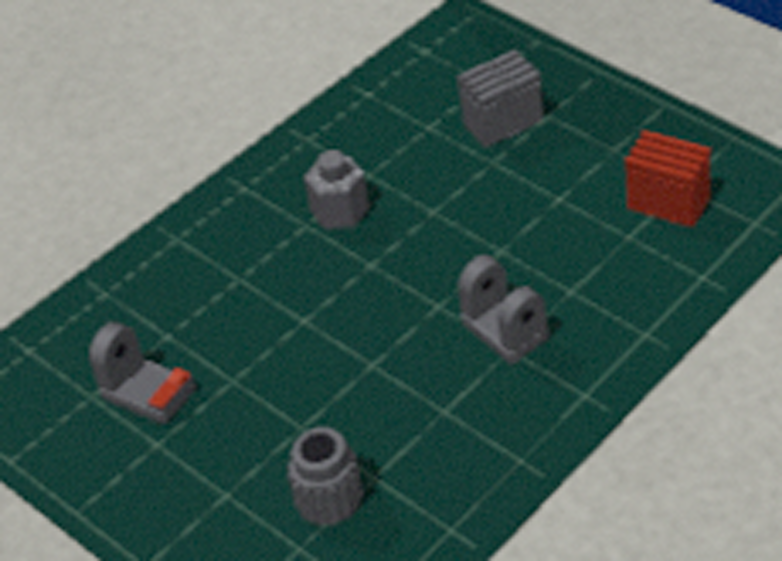

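Bins in the top view: upper-left hex, upper-right vent, lower-left bracket, lower-right knob. Stored parts lie at the right end of each bin, so local +y ≈ world +y. Next I'll triangulate hand-read points from both views.

```bash
cat > h.py <<'E'
import numpy as np,cv2
from bench import env,camera,get_calibration
def ray(n,u,v,c=None):
    c=c or get_calibration(n);T=np.array(c['world_from_camera'])
    d=T[:3,:3]@np.array([(u-c['cx'])/c['fx'],(v-c['cy'])/c['fy'],1]);return T[:3,3],d/np.linalg.norm(d)
def plane(n,u,v,z,c=None):
    o,d=ray(n,u,v,c);return o+d*(z-o[2])/d[2]
def tri(r1,r2):
    (o1,d1),(o2,d2)=r1,r2
    A=np.stack([d1,-d2],1);s=np.linalg.lstsq(A,o2-o1,rcond=None)[0]
    p,q=o1+s[0]*d1,o2+s[1]*d2;return (p+q)/2,np.linalg.norm(p-q)
def proj(n,P,c=None):
    c=c or get_calibration(n);T=np.array(c['world_from_camera']);p=T[:3,:3].T@(np.array(P,float)-T[:3,3])
    return c['cx']+c['fx']*p[0]/p[2],c['cy']+c['fy']*p[1]/p[2]
E
cat > m.py <<'E'
from h import *
np.set_printoptions(precision=1,suppress=True)
a1=lambda x,y:(110+x/5,135+y/5); a2=lambda x,y:(265+x/4,135+y/4)
a3=lambda x,y:(265+x/5,120+y/5); a4=lambda x,y:(90+x/3.4,195+y/3.4)
P={'knobtop':(a2(627,163),a4(320,447)),'hexstub':(a2(369,404),a4(334,160)),
'ventc':(a2(163,355),a4(501,78)),'redc':(a2(157,137),a4(669,146)),
'binX_TL(+x+y)':(a1(70,82),a3(681,160)),'centre':(a1(328,300),a3(380,213)),
'BR':(a1(582,525),a3(55,265)),'TR':(a1(592,80),a3(440,425)),'BL':(a1(68,532),a3(320,42)),
'floorBLcorner(hexbin -x+y)':(a1(92,290),a3(497,147))}
for k,(t,s) in P.items(): print(k,*tri(ray('top',*t),ray('scene',*s)))
E
python3 m.py
```

```text
knobtop [ 590.7 -310.5   37.6] 1.8190815041673063
hexstub [ 457.3 -170.4   39.2] 4.270089244535893
ventc [481.1 -59.1  33.1] 3.6457985132608526
redc [599.5 -53.3  40.7] 3.0972107447232258
binX_TL(+x+y) [630.9 345.   29.8] 0.22761016784346255
centre [538.5 229.6  26.3] 4.240244743058942
BR [441.6 114.8  23.1] 4.1387864363219435
TR [639.4 115.8  27.1] 5.554954637066502
BL [432.8 341.5  22.9] 2.594334119184176
floorBLcorner(hexbin -x+y) [539.5 340.9   3.6] 2.482680525236651
```

```bash
cat >> m.py <<'E'
print()
c={k:plane('top',*a1(*p),28) for k,p in {'TL':(68,80),'TR':(592,80),'BL':(66,534),'BR':(588,525),'C':(328,300)}.items()}
print(c)
s={k:plane('scene',*a3(*p),28) for k,p in {'TL':(681,160),'TR':(440,425),'BL':(320,38),'BR':(52,262),'C':(380,213)}.items()}
print(s)
print('knob',plane('top',*a2(627,163),40),plane('scene',*a4(320,447),40))
print('hex',plane('top',*a2(369,404),40),plane('scene',*a4(334,160),40))
print('vent',plane('top',*a2(163,355),38),plane('scene',*a4(501,78),38))
print('vent ends',plane('top',*a2(129,343),38),plane('top',*a2(198,368),38))
print('red',plane('top',*a2(157,137),38))
print('br ears top(outer edges)',plane('top',*a2(388,124),40),plane('top',*a2(377,206),40))
print('br base c', plane('top',*a2(376,164),8))
print('broken', plane('top',*a2(622,383),8))
E
python3 m.py | sed -n '/^$/,$p'
```

```text
{'TL': array([632. , 346.6,  28. ]), 'TR': array([637.1, 113.9,  28. ]), 'BL': array([431.2, 339.4,  28. ]), 'BR': array([440.3, 110.1,  28. ]), 'C': array([536.7, 227.7,  28. ])}
{'TL': array([629.9, 347.7,  28. ]), 'TR': array([641.7, 117.3,  28. ]), 'BL': array([436. , 338.6,  28. ]), 'BR': array([444.8, 112. ,  28. ]), 'C': array([541. , 229.4,  28. ])}
knob [ 589.8 -310.4   40. ] [ 593.  -311.1   40. ]
hex [ 455.8 -171.8   40. ] [ 459.8 -169.7   40. ]
vent [479.8 -60.   38. ] [486.5 -62.   38. ]
vent ends [485.9 -41.4  38. ] [473.1 -79.2  38. ]
red [598.7 -54.5  38. ]
br ears top(outer edges) [ 608.3 -180.1   40. ] [ 563.3 -174.7   40. ]
br base c [ 590.2 -180.1    8. ]
broken [ 469.8 -319.7    8. ]
```

Heights agree with the text: rim about 28, floor about 3, part tops about 38–40. The case centre is near (538, 228) with yaw about 0.035. I'll write a planner and go above the vent first.

```bash
cat >> h.py <<'E'
from scipy.spatial.transform import Rotation as Ro
def plan(x,y,z,deg):
    s=env.observe();w=s['tcp_rot'];R=Ro.from_quat([w[1],w[2],w[3],w[0]])
    a=np.radians(deg);ty=np.array([np.cos(a),np.sin(a),0]);tz=np.array([0,0,-1.]);tx=np.cross(ty,tz)
    T=Ro.from_matrix(np.stack([tx,ty,tz],1))
    d=R.inv().apply(np.array([x,y,z])-s['position'])/250;w=(R.inv()*T).as_rotvec()/np.pi
    t=R.as_matrix()
    print('t',round(s['time'],2),'pos',s['position'].round(1),'ang',np.degrees(np.arctan2(t[1,1],t[0,1])).round(1),'gap',round(s['finger_gap'],1),'F',s['force'].round(1))
    print('d',d.round(4),'w',w.round(4),'rows>=',int(np.ceil(max(np.linalg.norm(d)*6,np.linalg.norm(w)*180/7.16))))
def binpt(b,lx=0,ly=16,cx=538,cy=228.3,yaw=.035):
    o={'hex':(49,57.5),'vent':(49,-57.5),'bracket':(-49,57.5),'knob':(-49,-57.5)}[b]
    p=np.array(o)+[lx,ly];c,s=np.cos(yaw),np.sin(yaw);return np.array([cx+c*p[0]-s*p[1],cy+s*p[0]+c*p[1]])
E
python3 -c "
from h import *
plan(480,-60,200,-18.7)
for b in('hex','vent','bracket','knob'):print(b,binpt(b))"
```

```text
t 0.15 pos [182.5 649.7 230.7] ang 74.3 gap 85.5 F [-0.2  0.4 -0.8]
d [-1.9135 -2.4112  0.125 ] w [-2.000e-04  2.000e-04  5.167e-01] rows>= 19
hex [584.39801575 303.46963572]
vent [588.42219403 188.54006603]
bracket [486.45803462 300.04033597]
knob [490.4822129  185.11076628]
```

{"name": "jog_arm", "arguments": {
  "motion": [
    {"dx": -0.795,"dy": -1,"dz": 0,"wz": 0.25,"grip": 1},
    {"dx": -0.795,"dy": -1,"dz": 0,"wz": 0.25,"grip": 1},
    {"dx": -0.795,"dy": -1,"dz": 0,"wz": 0.25,"grip": 1},
    {"dx": -0.795,"dy": -1,"dz": 0,"wz": 0.25,"grip": 1},
    {"dx": -0.795,"dy": -1,"dz": 0,"wz": 0.25,"grip": 1},
    {"dx": -0.795,"dy": -1,"dz": 0,"wz": 0.25,"grip": 1},
    {"dx": -0.795,"dy": -1,"dz": 0,"wz": 0.25,"grip": 1},
    {"dx": -0.795,"dy": -1,"dz": 0,"wz": 0.25,"grip": 1}
  ]
}}

```text
validation failed for argument at $.mo...
```

```bash
python3 -c "
from h import *
plan(480,-60,200,-18.7)"
```

```text
t 0.15 pos [182.5 649.7 230.7] ang 74.3 gap 85.5 F [-0.2  0.4 -0.8]
d [-1.9135 -2.4112  0.125 ] w [-2.000e-04  2.000e-04  5.167e-01] rows>= 19
```

{"name": "jog_arm", "arguments": {
  "motion": [
    {"dx": -0.795,"dy": -1.0,"dz": 0.0,"wx": 0.0,"wy": 0.0,"wz": 0.25,"grip": 1.0},
    {"dx": -0.795,"dy": -1.0,"dz": 0.0,"wx": 0.0,"wy": 0.0,"wz": 0.25,"grip": 1.0},
    {"dx": -0.795,"dy": -1.0,"dz": 0.0,"wx": 0.0,"wy": 0.0,"wz": 0.25,"grip": 1.0},
    {"dx": -0.795,"dy": -1.0,"dz": 0.0,"wx": 0.0,"wy": 0.0,"wz": 0.25,"grip": 1.0},
    {"dx": -0.795,"dy": -1.0,"dz": 0.0,"wx": 0.0,"wy": 0.0,"wz": 0.25,"grip": 1.0},
    {"dx": -0.795,"dy": -1.0,"dz": 0.0,"wx": 0.0,"wy": 0.0,"wz": 0.25,"grip": 1.0},
    {"dx": -0.795,"dy": -1.0,"dz": 0.0,"wx": 0.0,"wy": 0.0,"wz": 0.25,"grip": 1.0},
    {"dx": -0.795,"dy": -1.0,"dz": 0.0,"wx": 0.0,"wy": 0.0,"wz": 0.25,"grip": 1.0}
  ],
  "grip_force": 40
}}

```text
time: 0.82
position: [306.8, 352.5, 230.9]
tcp_rot: [0.0, 0.507, 0.862, -0.0]
force: [0.5, 0.5, 0.6]
finger_gap: 85.3
```

```bash
python3 -c "
from h import *
plan(480,-60,200,-18.7)"
```

```text
t 0.82 pos [306.8 352.5 230.9] ang 29.1 gap 85.3 F [0.5 0.5 0.6]
d [-1.7788 -0.1969  0.1255] w [0.     0.0003 0.2655] rows>= 11
```

{"name": "jog_arm", "arguments": {
  "motion": [
    {"dx": -0.9,"dy": -0.1,"dz": 0.06,"wx": 0.0,"wy": 0.0,"wz": 0.2655,"grip": 1.0},
    {"dx": -0.9,"dy": -0.1,"dz": 0.06,"wx": 0.0,"wy": 0.0,"wz": 0.2655,"grip": 1.0},
    {"dx": -0.9,"dy": -0.1,"dz": 0.06,"wx": 0.0,"wy": 0.0,"wz": 0.2655,"grip": 1.0},
    {"dx": -0.9,"dy": -0.1,"dz": 0.06,"wx": 0.0,"wy": 0.0,"wz": 0.2655,"grip": 1.0},
    {"dx": -0.9,"dy": -0.1,"dz": 0.06,"wx": 0.0,"wy": 0.0,"wz": 0.2655,"grip": 1.0},
    {"dx": -0.9,"dy": -0.1,"dz": 0.06,"wx": 0.0,"wy": 0.0,"wz": 0.2655,"grip": 1.0},
    {"dx": -0.9,"dy": -0.1,"dz": 0.06,"wx": 0.0,"wy": 0.0,"wz": 0.2655,"grip": 1.0}
  ]
}}

```text
time: 1.4
position: [395.3, 140.4, 215.7]
tcp_rot: [0.001, 0.816, 0.578, -0.0]
force: [0.3, 0.5, -0.6]
finger_gap: 85.2
```

```bash
python3 -c "
from h import *
plan(480,-60,180,-18.7)"
```

```text
t 1.4 pos [395.3 140.4 215.7] ang -19.3 gap 85.2 F [ 0.3  0.5 -0.6]
d [-0.644   0.5848  0.1446] w [ 0.0003  0.0006 -0.0034] rows>= 6
```

{"name": "jog_arm", "arguments": {
  "motion": [
    {"dx": -0.644,"dy": 0.585,"dz": 0.145,"wx": 0.0,"wy": 0.0,"wz": -0.003,"grip": 1.0},
    {"dx": -0.644,"dy": 0.585,"dz": 0.145,"wx": 0.0,"wy": 0.0,"wz": -0.003,"grip": 1.0},
    {"dx": -0.644,"dy": 0.585,"dz": 0.145,"wx": 0.0,"wy": 0.0,"wz": -0.003,"grip": 1.0},
    {"dx": -0.644,"dy": 0.585,"dz": 0.145,"wx": 0.0,"wy": 0.0,"wz": -0.003,"grip": 1.0},
    {"dx": -0.644,"dy": 0.585,"dz": 0.145,"wx": 0.0,"wy": 0.0,"wz": -0.003,"grip": 1.0},
    {"dx": -0.644,"dy": 0.585,"dz": 0.145,"wx": 0.0,"wy": 0.0,"wz": -0.003,"grip": 1.0},
    {"dx": -0.644,"dy": 0.585,"dz": 0.145,"wx": 0.0,"wy": 0.0,"wz": -0.003,"grip": 1.0},
    {"dx": -0.644,"dy": 0.585,"dz": 0.145,"wx": 0.0,"wy": 0.0,"wz": -0.003,"grip": 1.0}
  ]
}}

```text
time: 2.07
position: [479.9, -60.6, 179.4]
tcp_rot: [0.0, 0.814, 0.582, -0.001]
force: [-0.4, 0.7, -0.2]
finger_gap: 85.0
```

```bash
cat > look.py <<'E'
import sys
from h import *
c=get_calibration('wrist');im=camera('wrist');n=sys.argv[1]
np.save(f'pics/{n}.npy',c['world_from_camera'])
cv2.imwrite(f'pics/{n}.png',cv2.cvtColor(im,4))
print('TCP axis at z40,0:',[tuple(np.round(proj('wrist',[*env.observe()['position'][:2],z],c))) for z in (40,0)])
E
python3 look.py w1; python3 -c "
from h import *
plan(480,-60,180,-18.7)"
```

```text
TCP axis at z40,0: [(np.float64(278.0), np.float64(194.0)), (np.float64(278.0), np.float64(184.0))]
t 2.12 pos [479.9 -59.9 179.7] ang -18.8 gap 85.3 F [-0.  -0.8 -0.4]
d [-0.0002  0.0007 -0.0011] w [ 0.0001  0.0005 -0.0006] rows>= 1
```

View pics/w1.png

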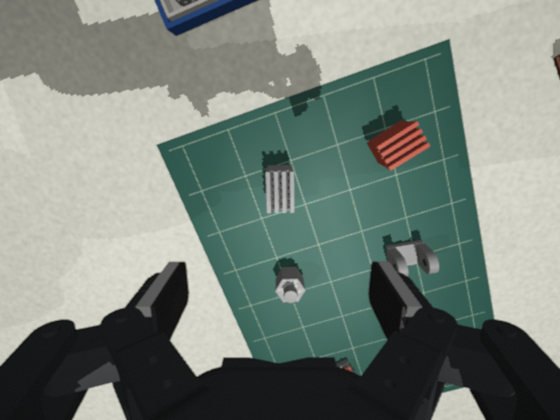

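The vent's top fins centre at (280,191), with the long axis vertical in the picture, so the jaws are aligned. The hex is at (290,288) and the bracket at about (412,252). I'll compute offsets and crop the hex to get its yaw.

```bash
python3 - <<'E'
from h import *
c=get_calibration('wrist')
print(plane('wrist',280,191,38,c),plane('wrist',280,191,33,c), 'fin ends',plane('wrist',280,169,38,c),plane('wrist',281,213,38,c))
im=cv2.imread('pics/w1.png')
cv2.imwrite('pics/w1h.png',np.hstack([cv2.resize(im[250:310,260:320],None,fx=6.6,fy=6.6,interpolation=2),cv2.resize(im[160:220,250:310],None,fx=6.6,fy=6.6,interpolation=2)]))
plan(480,-60,4,-18.7)
E
```

```text
[482.26463324 -57.96387439  38.        ] [481.87867327 -59.18997663  33.        ] fin ends [489.00301566 -38.1769795   38.        ] [476.13754324 -78.94071084  38.        ]
t 2.12 pos [479.9 -59.9 179.7] ang -18.8 gap 85.3 F [-0.  -0.8 -0.4]
d [9.000e-04 5.000e-04 7.029e-01] w [ 0.0001  0.0005 -0.0006] rows>= 5
```

View pics/w1h.png

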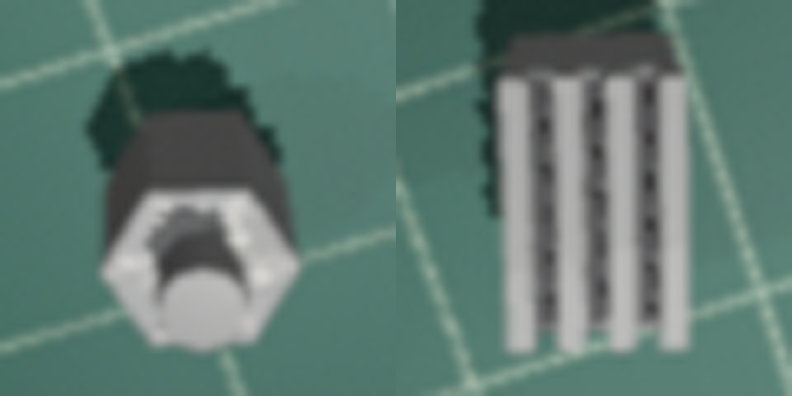

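{"name": "jog_arm", "arguments": {
  "motion": [
    {"dx": -0.004,"dy": 0.004,"dz": 0.4,"wx": 0.0,"wy": 0.0,"wz": 0.0,"grip": 1.0},
    {"dx": -0.004,"dy": 0.004,"dz": 0.5,"wx": 0.0,"wy": 0.0,"wz": 0.0,"grip": 1.0},
    {"dx": -0.004,"dy": 0.004,"dz": 0.6,"wx": 0.0,"wy": 0.0,"wz": 0.0,"grip": 1.0},
    {"dx": -0.004,"dy": 0.004,"dz": 0.66,"wx": 0.0,"wy": 0.0,"wz": 0.0,"grip": 1.0},
    {"dx": -0.004,"dy": 0.004,"dz": 0.7,"wx": 0.0,"wy": 0.0,"wz": 0.0,"grip": 1.0},
    {"dx": -0.004,"dy": 0.004,"dz": 0.7,"wx": 0.0,"wy": 0.0,"wz": 0.0,"grip": 1.0},
    {"dx": -0.004,"dy": 0.004,"dz": 0.7,"wx": 0.0,"wy": 0.0,"wz": 0.0,"grip": 0.0},
    {"dx": -0.004,"dy": 0.004,"dz": 0.7,"wx": 0.0,"wy": 0.0,"wz": 0.0,"grip": -1.0},
    {"dx": -0.004,"dy": 0.004,"dz": 0.7,"wx": 0.0,"wy": 0.0,"wz": 0.0,"grip": -1.0},
    {"dx": -0.004,"dy": 0.004,"dz": 0.7,"wx": 0.0,"wy": 0.0,"wz": 0.0,"grip": -1.0},
    {"dx": -0.004,"dy": 0.004,"dz": 0.7,"wx": 0.0,"wy": 0.0,"wz": 0.0,"grip": -1.0},
    {"dx": -0.004,"dy": 0.004,"dz": 0.7,"wx": 0.0,"wy": 0.0,"wz": 0.0,"grip": -1.0},
    {"dx": -0.004,"dy": 0.004,"dz": 0.7,"wx": 0.0,"wy": 0.0,"wz": 0.0,"grip": -1.0},
    {"dx": -0.004,"dy": 0.004,"dz": 0.7,"wx": 0.0,"wy": 0.0,"wz": 0.0,"grip": -1.0},
    {"dx": -0.004,"dy": 0.004,"dz": 0.7,"wx": 0.0,"wy": 0.0,"wz": 0.0,"grip": -1.0}
  ],
  "grip_force": 40
}}

```text
time: 3.37
position: [481.1, -61.6, 6.2]
tcp_rot: [0.001, 0.813, 0.582, 0.0]
force: [-2.4, 0.6, 9.9]
finger_gap: 25.7
```

```bash
python3 - <<'E'
from h import *
im=camera('scene'); cv2.imwrite('pics/s1.png',cv2.resize(cv2.cvtColor(im,4)[150:320,130:350],None,fx=3,fy=3))
plan(588.4,188.5,100,2)
E
```

```text
t 3.42 pos [481.1 -61.6   6.2] ang -18.8 gap 25.4 F [-3.1  0.2  9.3]
d [ 1.0847  0.0842 -0.3765] w [ 0.0005  0.0005 -0.1157] rows>= 7
```

View pics/s1.png

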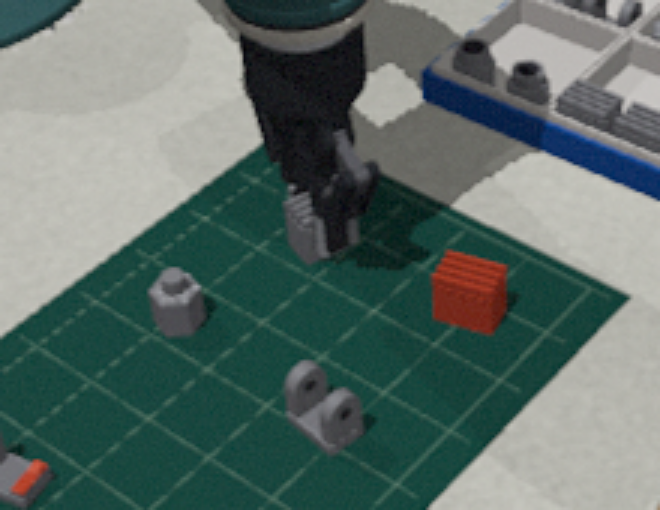

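The vent is gripped (gap 25.5) and the red block is untouched. TCP stopped at z 6.2 with 10 N upward, so the tips touch the mat; I'll grasp the others at about z 8.

{"name": "jog_arm", "arguments": {
  "motion": [
    {"dx": 0.0,"dy": 0.0,"dz": -0.16,"wx": 0.0,"wy": 0.0,"wz": 0.0,"grip": -1.0},
    {"dx": 0.0,"dy": 0.0,"dz": -0.32,"wx": 0.0,"wy": 0.0,"wz": 0.0,"grip": -1.0},
    {"dx": 0.0,"dy": 0.0,"dz": -0.45,"wx": 0.0,"wy": 0.0,"wz": 0.0,"grip": -1.0},
    {"dx": 0.15,"dy": 0.01,"dz": -0.45,"wx": 0.0,"wy": 0.0,"wz": -0.03,"grip": -1.0},
    {"dx": 0.3,"dy": 0.02,"dz": -0.45,"wx": 0.0,"wy": 0.0,"wz": -0.06,"grip": -1.0},
    {"dx": 0.45,"dy": 0.03,"dz": -0.45,"wx": 0.0,"wy": 0.0,"wz": -0.09,"grip": -1.0},
    {"dx": 0.6,"dy": 0.04,"dz": -0.45,"wx": 0.0,"wy": 0.0,"wz": -0.116,"grip": -1.0},
    {"dx": 0.75,"dy": 0.06,"dz": -0.45,"wx": 0.0,"wy": 0.0,"wz": -0.116,"grip": -1.0},
    {"dx": 0.9,"dy": 0.08,"dz": -0.45,"wx": 0.0,"wy": 0.0,"wz": -0.116,"grip": -1.0},
    {"dx": 1.0,"dy": 0.084,"dz": -0.45,"wx": 0.0,"wy": 0.0,"wz": -0.116,"grip": -1.0},
    {"dx": 1.0,"dy": 0.084,"dz": -0.45,"wx": 0.0,"wy": 0.0,"wz": -0.116,"grip": -1.0}
  ]
}}

```text
time: 4.33
position: [582.5, 172.3, 118.4]
tcp_rot: [0.001, 0.693, 0.721, 0.0]
force: [0.7, -0.6, 0.1]
finger_gap: 25.5
```

```bash
python3 look.py w2;python3 - <<'E'
from h import *
plan(588.4,188.5,100,2)
E
```

```text
TCP axis at z40,0: [(np.float64(277.0), np.float64(218.0)), (np.float64(277.0), np.float64(203.0))]
t 4.38 pos [581.9 170.4 118.3] ang 2.2 gap 25.6 F [ 0.2 -0.2 -0.2]
d [0.0715 0.0289 0.0733] w [0.0003 0.0006 0.0011] rows>= 1
```

View pics/w2.png

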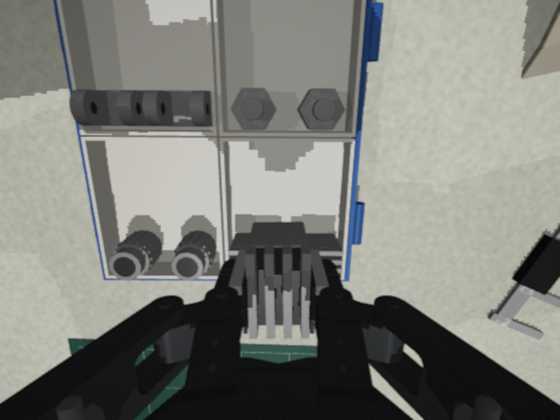

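The wrist view shows the vent bin's far wall from about (220,134) to (357,136) and the case's -x/-y corner at (104,279). I'll refine the case pose from these.

```bash
python3 - <<'E'
from h import *
for n,p in {'C':(220,134.5),'+x mid':(358,136),'-x mid':(79,134),'-x-y':(103,279)}.items(): print(n,plane('wrist',*p,28).round(1))
im=cv2.imread('pics/w2.png');cv2.imwrite('pics/w2z.png',cv2.resize(im[110:290,60:380],None,fx=2.5,fy=2.5,interpolation=2))
E
```

```text
C [537.2 227.1  28. ]
+x mid [638.  229.7  28. ]
-x mid [434.5 223.7  28. ]
-x-y [436.4 104.3  28. ]
```

View pics/w2z.png

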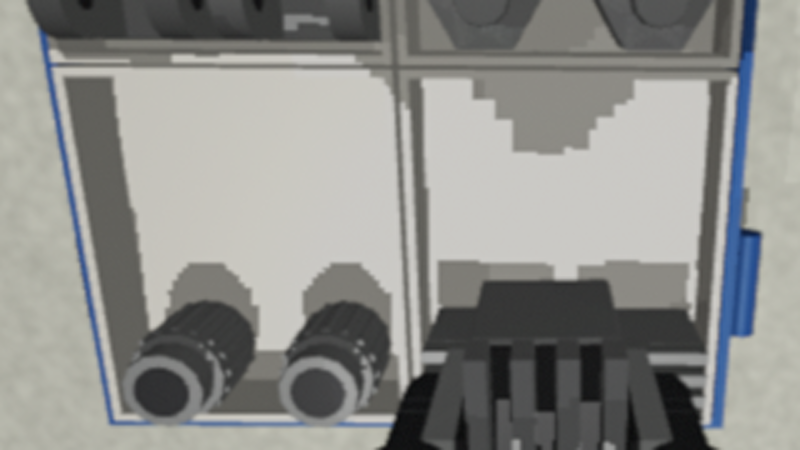

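{"name": "jog_arm", "arguments": {
  "motion": [
    {"dx": 0.0735,"dy": 0.026,"dz": 0.1,"wx": 0.0,"wy": 0.0,"wz": 0.0,"grip": -1.0},
    {"dx": 0.0735,"dy": 0.026,"dz": 0.15,"wx": 0.0,"wy": 0.0,"wz": 0.0,"grip": -1.0},
    {"dx": 0.0735,"dy": 0.026,"dz": 0.25,"wx": 0.0,"wy": 0.0,"wz": 0.0,"grip": -1.0},
    {"dx": 0.0735,"dy": 0.026,"dz": 0.35,"wx": 0.0,"wy": 0.0,"wz": 0.0,"grip": -1.0},
    {"dx": 0.0735,"dy": 0.026,"dz": 0.41,"wx": 0.0,"wy": 0.0,"wz": 0.0,"grip": -1.0},
    {"dx": 0.0735,"dy": 0.026,"dz": 0.435,"wx": 0.0,"wy": 0.0,"wz": 0.0,"grip": -1.0},
    {"dx": 0.0735,"dy": 0.026,"dz": 0.435,"wx": 0.0,"wy": 0.0,"wz": 0.0,"grip": -1.0},
    {"dx": 0.0735,"dy": 0.026,"dz": 0.435,"wx": 0.0,"wy": 0.0,"wz": 0.0,"grip": -1.0}
  ]
}}

```text
time: 5.05
position: [587.6, 187.8, 9.9]
tcp_rot: [0.001, 0.694, 0.72, -0.0]
force: [-1.5, -0.6, 3.0]
finger_gap: 25.4
```

```bash
python3 - <<'E'
from h import *
plan(588,189,100,2)
E
```

```text
t 5.05 pos [587.6 187.8   9.9] ang 2.2 gap 25.4 F [-1.5 -0.6  3. ]
d [ 0.004   0.0022 -0.3604] w [0.0003 0.0006 0.0009] rows>= 3
```

Light floor contact (3 N). Release and rise.

{"name": "jog_arm", "arguments": {
  "motion": [
    {"dx": 0.0,"dy": 0.0,"dz": 0.0,"wx": 0.0,"wy": 0.0,"wz": 0.0,"grip": -0.1},
    {"dx": 0.0,"dy": 0.0,"dz": 0.0,"wx": 0.0,"wy": 0.0,"wz": 0.0,"grip": 0.05},
    {"dx": 0.0,"dy": 0.0,"dz": 0.0,"wx": 0.0,"wy": 0.0,"wz": 0.0,"grip": 0.05},
    {"dx": 0.0,"dy": 0.0,"dz": 0.0,"wx": 0.0,"wy": 0.0,"wz": 0.0,"grip": 0.05},
    {"dx": 0.0,"dy": 0.0,"dz": -0.1,"wx": 0.0,"wy": 0.0,"wz": 0.0,"grip": 0.05},
    {"dx": 0.0,"dy": 0.0,"dz": -0.25,"wx": 0.0,"wy": 0.0,"wz": 0.0,"grip": 0.05},
    {"dx": 0.0,"dy": 0.0,"dz": -0.4,"wx": 0.0,"wy": 0.0,"wz": 0.0,"grip": 0.05},
    {"dx": 0.0,"dy": 0.0,"dz": -0.55,"wx": 0.0,"wy": 0.0,"wz": 0.0,"grip": 1.0},
    {"dx": 0.0,"dy": 0.0,"dz": -0.55,"wx": 0.0,"wy": 0.0,"wz": 0.0,"grip": 1.0}
  ]
}}

```text
time: 5.8
position: [589.8, 188.7, 155.8]
tcp_rot: [0.004, 0.694, 0.72, 0.004]
force: [-0.0, 0.4, 1.0]
finger_gap: 67.5
```

```bash
python3 look.py w3;python3 - <<'E'
from h import *
plan(458,-171,150,11.3)
c=get_calibration('wrist');c['world_from_camera']=np.load('pics/w1.npy')
f=lambda x,y:(260+x/6.6,250+y/6.6)
V=np.array([plane('wrist',*f(x,y),28,c)[:2] for x,y in [(103,268),(150,190),(248,190),(300,265),(252,345),(152,345)]])
print(V.mean(0)); 
for i in range(3): e=V[(i+1)%6]-V[i]+V[(i+3)%6]-V[(i+4)%6]; print(np.degrees(np.arctan2(e[1],e[0]))%180)
E
```

```text
TCP axis at z40,0: [(np.float64(276.0), np.float64(202.0)), (np.float64(276.0), np.float64(190.0))]
t 5.85 pos [589.  188.5 152.1] ang 2.2 gap 74.3 F [-0.7 -0.2 -0.9]
d [-1.4171 -0.5779  0.0044] w [ 0.0025  0.0003 -0.0508] rows>= 10
[ 456.2484466  -169.63850285]
43.83521299045328
161.02487873624085
101.65855054426156
```

View pics/w3.png

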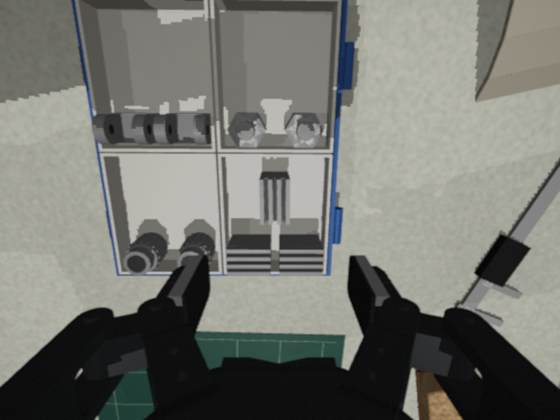

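The vent stands upright in its bin at (275,197). Next is the hex at (456.5,-170), flat normal about 12°.

{"name": "jog_arm", "arguments": {
  "motion": [
    {"dx": -0.9,"dy": -0.37,"dz": 0.0,"wx": 0.0,"wy": 0.0,"wz": -0.05,"grip": 1.0},
    {"dx": -0.9,"dy": -0.37,"dz": 0.0,"wx": 0.0,"wy": 0.0,"wz": -0.05,"grip": 1.0},
    {"dx": -0.9,"dy": -0.37,"dz": 0.0,"wx": 0.0,"wy": 0.0,"wz": -0.05,"grip": 1.0},
    {"dx": -0.9,"dy": -0.37,"dz": 0.0,"wx": 0.0,"wy": 0.0,"wz": -0.05,"grip": 1.0},
    {"dx": -0.9,"dy": -0.37,"dz": 0.0,"wx": 0.0,"wy": 0.0,"wz": -0.05,"grip": 1.0},
    {"dx": -0.9,"dy": -0.37,"dz": 0.0,"wx": 0.0,"wy": 0.0,"wz": -0.05,"grip": 1.0}
  ]
}}

```text
time: 6.35
position: [503.5, -41.8, 150.4]
tcp_rot: [0.003, 0.635, 0.772, 0.002]
force: [0.5, -0.5, -0.1]
finger_gap: 85.3
```

```bash
python3 - <<'E'
from h import *
plan(456.5,-170,150,12)
E
```

```text
t 6.35 pos [503.5 -41.8 150.4] ang 11.2 gap 85.3 F [ 0.5 -0.5 -0.1]
d [-4.666e-01 -2.835e-01  4.000e-04] w [ 0.002   0.0005 -0.0047] rows>= 4
```

{"name": "jog_arm", "arguments": {
  "motion": [
    {"dx": -0.467,"dy": -0.284,"dz": 0.0,"wx": 0.002,"wy": 0.0,"wz": -0.005,"grip": 1.0},
    {"dx": -0.467,"dy": -0.284,"dz": 0.0,"wx": 0.002,"wy": 0.0,"wz": -0.005,"grip": 1.0},
    {"dx": -0.467,"dy": -0.284,"dz": 0.0,"wx": 0.002,"wy": 0.0,"wz": -0.005,"grip": 1.0},
    {"dx": -0.467,"dy": -0.284,"dz": 0.0,"wx": 0.002,"wy": 0.0,"wz": -0.005,"grip": 1.0},
    {"dx": -0.467,"dy": -0.284,"dz": 0.0,"wx": 0.002,"wy": 0.0,"wz": -0.005,"grip": 1.0},
    {"dx": -0.467,"dy": -0.284,"dz": 0.0,"wx": 0.002,"wy": 0.0,"wz": -0.005,"grip": 1.0},
    {"dx": -0.467,"dy": -0.284,"dz": 0.0,"wx": 0.002,"wy": 0.0,"wz": -0.005,"grip": 1.0}
  ]
}}

```text
time: 6.93
position: [456.4, -169.5, 149.5]
tcp_rot: [0.0, 0.629, 0.777, -0.0]
force: [-0.4, 0.9, 0.2]
finger_gap: 85.4
```

```bash
python3 look.py w4;python3 - <<'E'
from h import *
plan(456.5,-170,8,12)
im=cv2.imread('pics/w4.png');cv2.imwrite('pics/w4z.png',cv2.resize(im[150:350,160:400],None,fx=3,fy=3,interpolation=2))
E
```

```text
TCP axis at z40,0: [(np.float64(279.0), np.float64(203.0)), (np.float64(279.0), np.float64(191.0))]
t 6.98 pos [ 456.6 -169.3  149.6] ang 12.1 gap 85.2 F [-0.5  0.2  0.6]
d [-0.0022 -0.0007  0.5664] w [-0.0001  0.0003  0.0006] rows>= 4
```

View pics/w4z.png

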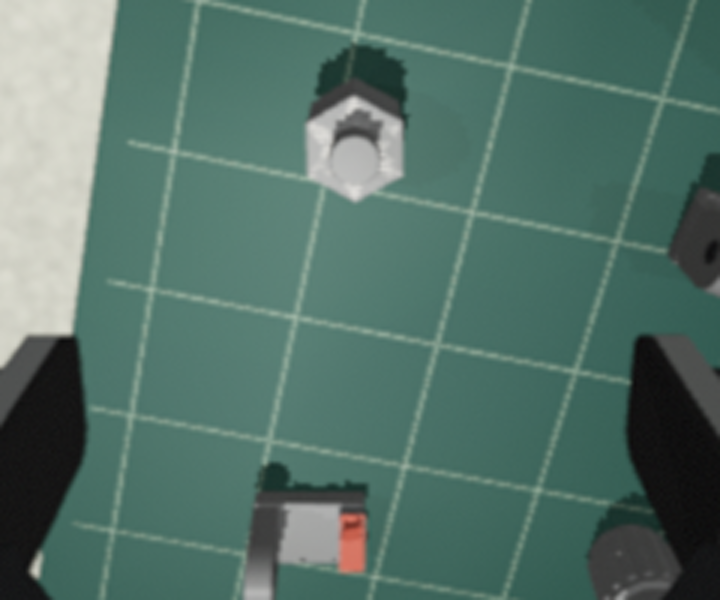

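The hex is centred under the tool with its flats parallel to the jaws (stub at (278,203), expected (279,203)). Descend and grip.

{"name": "jog_arm", "arguments": {
  "motion": [
    {"dx": -0.002,"dy": 0.0,"dz": 0.15,"wx": 0.0,"wy": 0.0,"wz": 0.0,"grip": 1.0},
    {"dx": -0.002,"dy": 0.0,"dz": 0.3,"wx": 0.0,"wy": 0.0,"wz": 0.0,"grip": 1.0},
    {"dx": -0.002,"dy": 0.0,"dz": 0.42,"wx": 0.0,"wy": 0.0,"wz": 0.0,"grip": 1.0},
    {"dx": -0.002,"dy": 0.0,"dz": 0.52,"wx": 0.0,"wy": 0.0,"wz": 0.0,"grip": 1.0},
    {"dx": -0.002,"dy": 0.0,"dz": 0.578,"wx": 0.0,"wy": 0.0,"wz": 0.0,"grip": 1.0},
    {"dx": -0.002,"dy": 0.0,"dz": 0.578,"wx": 0.0,"wy": 0.0,"wz": 0.0,"grip": 1.0},
    {"dx": -0.002,"dy": 0.0,"dz": 0.578,"wx": 0.0,"wy": 0.0,"wz": 0.0,"grip": 0.0},
    {"dx": -0.002,"dy": 0.0,"dz": 0.578,"wx": 0.0,"wy": 0.0,"wz": 0.0,"grip": -1.0},
    {"dx": -0.002,"dy": 0.0,"dz": 0.578,"wx": 0.0,"wy": 0.0,"wz": 0.0,"grip": -1.0},
    {"dx": -0.002,"dy": 0.0,"dz": 0.578,"wx": 0.0,"wy": 0.0,"wz": 0.0,"grip": -1.0},
    {"dx": -0.002,"dy": 0.0,"dz": 0.578,"wx": 0.0,"wy": 0.0,"wz": 0.0,"grip": -1.0},
    {"dx": -0.002,"dy": 0.0,"dz": 0.578,"wx": 0.0,"wy": 0.0,"wz": 0.0,"grip": -1.0},
    {"dx": -0.002,"dy": 0.0,"dz": 0.578,"wx": 0.0,"wy": 0.0,"wz": 0.0,"grip": -1.0},
    {"dx": -0.002,"dy": 0.0,"dz": 0.578,"wx": 0.0,"wy": 0.0,"wz": 0.0,"grip": -1.0},
    {"dx": -0.002,"dy": 0.0,"dz": 0.578,"wx": 0.0,"wy": 0.0,"wz": 0.0,"grip": -1.0}
  ],
  "grip_force": 40
}}

```text
time: 8.23
position: [457.3, -170.1, 6.3]
tcp_rot: [0.001, 0.629, 0.778, -0.0]
force: [-0.4, 1.5, 6.0]
finger_gap: 27.3
```

```bash
python3 - <<'E'
from h import *
plan(583.5,304,120,2)
E
```

```text
t 8.23 pos [ 457.3 -170.1    6.3] ang 12.1 gap 27.3 F [-0.4  1.5  6. ]
d [ 1.7477  0.8917 -0.4571] w [0.0004 0.0005 0.0561] rows>= 13
```

{"name": "jog_arm", "arguments": {
  "motion": [
    {"dx": 0.0,"dy": 0.0,"dz": -0.16,"wx": 0.0,"wy": 0.0,"wz": 0.0,"grip": -1.0},
    {"dx": 0.0,"dy": 0.0,"dz": -0.32,"wx": 0.0,"wy": 0.0,"wz": 0.0,"grip": -1.0},
    {"dx": 0.0,"dy": 0.0,"dz": -0.457,"wx": 0.0,"wy": 0.0,"wz": 0.0,"grip": -1.0},
    {"dx": 0.15,"dy": 0.077,"dz": -0.457,"wx": 0.0,"wy": 0.0,"wz": 0.02,"grip": -1.0},
    {"dx": 0.3,"dy": 0.153,"dz": -0.457,"wx": 0.0,"wy": 0.0,"wz": 0.03,"grip": -1.0},
    {"dx": 0.45,"dy": 0.23,"dz": -0.457,"wx": 0.0,"wy": 0.0,"wz": 0.056,"grip": -1.0},
    {"dx": 0.6,"dy": 0.306,"dz": -0.457,"wx": 0.0,"wy": 0.0,"wz": 0.056,"grip": -1.0},
    {"dx": 0.75,"dy": 0.383,"dz": -0.457,"wx": 0.0,"wy": 0.0,"wz": 0.056,"grip": -1.0},
    {"dx": 0.9,"dy": 0.46,"dz": -0.457,"wx": 0.0,"wy": 0.0,"wz": 0.056,"grip": -1.0},
    {"dx": 1.0,"dy": 0.51,"dz": -0.457,"wx": 0.0,"wy": 0.0,"wz": 0.056,"grip": -1.0}
  ]
}}

```text
time: 9.07
position: [529.7, 104.3, 120.8]
tcp_rot: [0.001, 0.694, 0.72, 0.001]
force: [1.1, -1.7, -0.0]
finger_gap: 27.2
```

```bash
python3 - <<'E'
from h import *
plan(583.5,304,120,2)
E
```

```text
t 9.07 pos [529.7 104.3 120.8] ang 2.1 gap 27.2 F [ 1.1 -1.7 -0. ]
d [0.7906 0.244  0.0029] w [0.0008 0.0003 0.0004] rows>= 5
```

{"name": "jog_arm", "arguments": {
  "motion": [
    {"dx": 0.15,"dy": 0.046,"dz": 0.0,"wx": 0.0,"wy": 0.0,"wz": 0.0,"grip": -1.0},
    {"dx": 0.3,"dy": 0.093,"dz": 0.0,"wx": 0.0,"wy": 0.0,"wz": 0.0,"grip": -1.0},
    {"dx": 0.45,"dy": 0.139,"dz": 0.0,"wx": 0.0,"wy": 0.0,"wz": 0.0,"grip": -1.0},
    {"dx": 0.6,"dy": 0.185,"dz": 0.0,"wx": 0.0,"wy": 0.0,"wz": 0.0,"grip": -1.0},
    {"dx": 0.72,"dy": 0.222,"dz": 0.0,"wx": 0.0,"wy": 0.0,"wz": 0.0,"grip": -1.0},
    {"dx": 0.79,"dy": 0.244,"dz": 0.0,"wx": 0.0,"wy": 0.0,"wz": 0.0,"grip": -1.0},
    {"dx": 0.79,"dy": 0.244,"dz": 0.0,"wx": 0.0,"wy": 0.0,"wz": 0.0,"grip": -1.0},
    {"dx": 0.79,"dy": 0.244,"dz": 0.0,"wx": 0.0,"wy": 0.0,"wz": 0.0,"grip": -1.0}
  ]
}}

```text
time: 9.73
position: [583.4, 304.5, 120.6]
tcp_rot: [0.001, 0.694, 0.72, 0.0]
force: [-0.4, 0.4, -0.6]
finger_gap: 27.3
```

```bash
python3 look.py w5;python3 - <<'E'
from h import *
plan(583.5,304,9.8,2)
E
```

```text
TCP axis at z40,0: [(np.float64(278.0), np.float64(216.0)), (np.float64(278.0), np.float64(201.0))]
t 9.78 pos [583.4 303.7 120.7] ang 2.1 gap 27.2 F [-0.9 -0.6 -1. ]
d [ 0.0019 -0.0005  0.4436] w [0.0007 0.0004 0.0005] rows>= 3
```

View pics/w5.png

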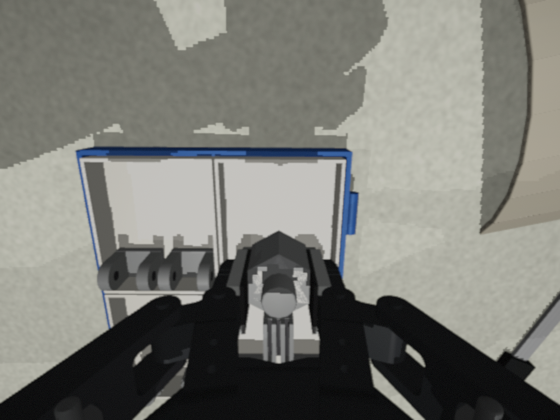

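The hex is held upright over its bin (walls at columns 220 and 340). Lower, release and rise.

{"name": "jog_arm", "arguments": {
  "motion": [
    {"dx": 0.0,"dy": 0.0,"dz": 0.12,"wx": 0.0,"wy": 0.0,"wz": 0.0,"grip": -1.0},
    {"dx": 0.0,"dy": 0.0,"dz": 0.24,"wx": 0.0,"wy": 0.0,"wz": 0.0,"grip": -1.0},
    {"dx": 0.0,"dy": 0.0,"dz": 0.35,"wx": 0.0,"wy": 0.0,"wz": 0.0,"grip": -1.0},
    {"dx": 0.0,"dy": 0.0,"dz": 0.42,"wx": 0.0,"wy": 0.0,"wz": 0.0,"grip": -1.0},
    {"dx": 0.0,"dy": 0.0,"dz": 0.444,"wx": 0.0,"wy": 0.0,"wz": 0.0,"grip": -1.0},
    {"dx": 0.0,"dy": 0.0,"dz": 0.444,"wx": 0.0,"wy": 0.0,"wz": 0.0,"grip": -1.0},
    {"dx": 0.0,"dy": 0.0,"dz": 0.444,"wx": 0.0,"wy": 0.0,"wz": 0.0,"grip": -1.0},
    {"dx": 0.0,"dy": 0.0,"dz": 0.444,"wx": 0.0,"wy": 0.0,"wz": 0.0,"grip": -0.1},
    {"dx": 0.0,"dy": 0.0,"dz": 0.444,"wx": 0.0,"wy": 0.0,"wz": 0.0,"grip": 0.05},
    {"dx": 0.0,"dy": 0.0,"dz": 0.444,"wx": 0.0,"wy": 0.0,"wz": 0.0,"grip": 0.05},
    {"dx": 0.0,"dy": 0.0,"dz": 0.444,"wx": 0.0,"wy": 0.0,"wz": 0.0,"grip": 0.05},
    {"dx": 0.0,"dy": 0.0,"dz": 0.35,"wx": 0.0,"wy": 0.0,"wz": 0.0,"grip": 0.05},
    {"dx": 0.0,"dy": 0.0,"dz": 0.2,"wx": 0.0,"wy": 0.0,"wz": 0.0,"grip": 0.05},
    {"dx": 0.0,"dy": 0.0,"dz": 0.05,"wx": 0.0,"wy": 0.0,"wz": 0.0,"grip": 0.05},
    {"dx": 0.0,"dy": 0.0,"dz": -0.12,"wx": 0.0,"wy": 0.0,"wz": 0.0,"grip": 1.0},
    {"dx": 0.0,"dy": 0.0,"dz": -0.12,"wx": 0.0,"wy": 0.0,"wz": 0.0,"grip": 1.0}
  ]
}}

```text
time: 11.12
position: [585.5, 304.8, 160.0]
tcp_rot: [0.003, 0.694, 0.72, 0.005]
force: [0.9, 0.8, 1.2]
finger_gap: 67.5
```

```bash
python3 look.py w6;python3 - <<'E'
from h import *
c=get_calibration('wrist');c['world_from_camera']=np.load('pics/w1.npy')
plan(586,-178,150,-6.9)
E
```

```text
TCP axis at z40,0: [(np.float64(276.0), np.float64(201.0)), (np.float64(276.0), np.float64(190.0))]
t 11.17 pos [584.9 304.4 156.2] ang 2.1 gap 74.6 F [-0.   0.1 -1.6]
d [-1.9286 -0.0665  0.021 ] w [ 0.0029 -0.0008  0.05  ] rows>= 12
```

View pics/w6.png

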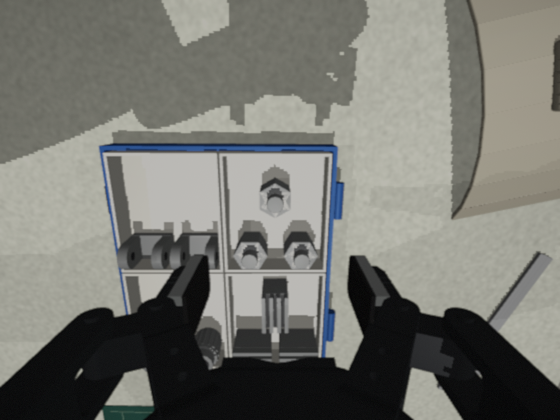

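Hex stands in its bin at (276,195). Next is the bracket near (586,-178).

{"name": "jog_arm", "arguments": {
  "motion": [
    {"dx": -1.0,"dy": -0.035,"dz": 0.01,"wx": 0.003,"wy": 0.0,"wz": 0.05,"grip": 1.0},
    {"dx": -1.0,"dy": -0.035,"dz": 0.01,"wx": 0.003,"wy": 0.0,"wz": 0.05,"grip": 1.0},
    {"dx": -1.0,"dy": -0.035,"dz": 0.01,"wx": 0.003,"wy": 0.0,"wz": 0.05,"grip": 1.0},
    {"dx": -1.0,"dy": -0.035,"dz": 0.01,"wx": 0.003,"wy": 0.0,"wz": 0.05,"grip": 1.0},
    {"dx": -1.0,"dy": -0.035,"dz": 0.01,"wx": 0.003,"wy": 0.0,"wz": 0.05,"grip": 1.0},
    {"dx": -1.0,"dy": -0.035,"dz": 0.01,"wx": 0.003,"wy": 0.0,"wz": 0.05,"grip": 1.0}
  ]
}}

```text
time: 11.67
position: [584.6, 52.4, 152.3]
tcp_rot: [-0.001, 0.748, 0.663, 0.0]
force: [1.3, -0.4, 0.0]
finger_gap: 85.7
```

```bash
python3 - <<'E'
from h import *
plan(586,-178,150,-6.9)
E
```

```text
t 11.67 pos [584.6  52.4 152.3] ang -6.9 gap 85.7 F [ 1.3 -0.4  0. ]
d [-0.9142  0.1161  0.007 ] w [-0.0004 -0.0007  0.0001] rows>= 6
```

{"name": "jog_arm", "arguments": {
  "motion": [
    {"dx": -0.914,"dy": 0.116,"dz": 0.007,"wx": 0.0,"wy": 0.0,"wz": 0.0,"grip": 1.0},
    {"dx": -0.914,"dy": 0.116,"dz": 0.007,"wx": 0.0,"wy": 0.0,"wz": 0.0,"grip": 1.0},
    {"dx": -0.914,"dy": 0.116,"dz": 0.007,"wx": 0.0,"wy": 0.0,"wz": 0.0,"grip": 1.0},
    {"dx": -0.914,"dy": 0.116,"dz": 0.007,"wx": 0.0,"wy": 0.0,"wz": 0.0,"grip": 1.0},
    {"dx": -0.914,"dy": 0.116,"dz": 0.007,"wx": 0.0,"wy": 0.0,"wz": 0.0,"grip": 1.0},
    {"dx": -0.914,"dy": 0.116,"dz": 0.007,"wx": 0.0,"wy": 0.0,"wz": 0.0,"grip": 1.0},
    {"dx": -0.914,"dy": 0.116,"dz": 0.007,"wx": 0.0,"wy": 0.0,"wz": 0.0,"grip": 1.0},
    {"dx": -0.914,"dy": 0.116,"dz": 0.007,"wx": 0.0,"wy": 0.0,"wz": 0.0,"grip": 1.0},
    {"dx": -0.914,"dy": 0.116,"dz": 0.007,"wx": 0.0,"wy": 0.0,"wz": 0.0,"grip": 1.0}
  ]
}}

```text
time: 12.42
position: [585.8, -177.6, 149.3]
tcp_rot: [-0.002, 0.748, 0.663, 0.0]
force: [0.9, -0.5, 0.0]
finger_gap: 85.5
```

```bash
python3 look.py w7;python3 - <<'E'
from h import *
plan(586,-178,4,-6.9)
im=cv2.imread('pics/w7.png');cv2.imwrite('pics/w7z.png',cv2.resize(im[150:270,200:360],None,fx=5,fy=5,interpolation=2))
E
```

```text
TCP axis at z40,0: [(np.float64(279.0), np.float64(204.0)), (np.float64(279.0), np.float64(192.0))]
t 12.47 pos [ 585.9 -177.1  149.5] ang -6.9 gap 85.4 F [-0.4 -0.3 -0.6]
d [-0.005   0.0018  0.582 ] w [-0.0006 -0.0008  0.0002] rows>= 4
```

View pics/w7z.png

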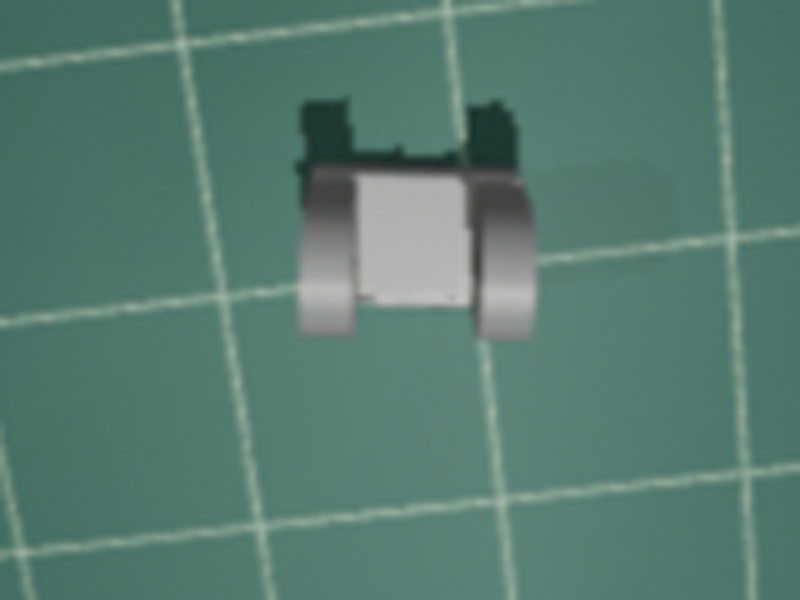

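```bash
python3 - <<'E'
from h import *
f=lambda x,y:(200+x/5,150+y/5)
p=plane('wrist',*f(413,238),8);print(p, [plane('wrist',*f(x,y),40) for x,y in [(302,275),(535,275)]])
plan(p[0],p[1],4,-6.9)
E
```

```text
[ 589.30343358 -180.77825799    8.        ] [array([ 570.55143768, -176.16453725,   40.        ]), array([ 609.68736355, -180.91010867,   40.        ])]
t 12.47 pos [ 585.9 -177.1  149.5] ang -6.9 gap 85.4 F [-0.4 -0.3 -0.6]
d [-0.0145  0.0163  0.582 ] w [-0.0006 -0.0008  0.0002] rows>= 4
```

The bracket is 3–4 mm off at (589.5,-180), ears square to the jaws and 39 mm apart. Correct, descend, grip.

{"name": "jog_arm", "arguments": {
  "motion": [
    {"dx": -0.013,"dy": 0.016,"dz": 0.15,"wx": 0.0,"wy": 0.0,"wz": 0.0,"grip": 1.0},
    {"dx": -0.013,"dy": 0.016,"dz": 0.3,"wx": 0.0,"wy": 0.0,"wz": 0.0,"grip": 1.0},
    {"dx": -0.013,"dy": 0.016,"dz": 0.42,"wx": 0.0,"wy": 0.0,"wz": 0.0,"grip": 1.0},
    {"dx": -0.013,"dy": 0.016,"dz": 0.52,"wx": 0.0,"wy": 0.0,"wz": 0.0,"grip": 1.0},
    {"dx": -0.013,"dy": 0.016,"dz": 0.58,"wx": 0.0,"wy": 0.0,"wz": 0.0,"grip": 1.0},
    {"dx": -0.013,"dy": 0.016,"dz": 0.58,"wx": 0.0,"wy": 0.0,"wz": 0.0,"grip": 1.0},
    {"dx": -0.013,"dy": 0.016,"dz": 0.58,"wx": 0.0,"wy": 0.0,"wz": 0.0,"grip": 0.2},
    {"dx": -0.013,"dy": 0.016,"dz": 0.58,"wx": 0.0,"wy": 0.0,"wz": 0.0,"grip": -1.0},
    {"dx": -0.013,"dy": 0.016,"dz": 0.58,"wx": 0.0,"wy": 0.0,"wz": 0.0,"grip": -1.0},
    {"dx": -0.013,"dy": 0.016,"dz": 0.58,"wx": 0.0,"wy": 0.0,"wz": 0.0,"grip": -1.0},
    {"dx": -0.013,"dy": 0.016,"dz": 0.58,"wx": 0.0,"wy": 0.0,"wz": 0.0,"grip": -1.0},
    {"dx": -0.013,"dy": 0.016,"dz": 0.58,"wx": 0.0,"wy": 0.0,"wz": 0.0,"grip": -1.0},
    {"dx": -0.013,"dy": 0.016,"dz": 0.58,"wx": 0.0,"wy": 0.0,"wz": 0.0,"grip": -1.0},
    {"dx": -0.013,"dy": 0.016,"dz": 0.58,"wx": 0.0,"wy": 0.0,"wz": 0.0,"grip": -1.0}
  ],
  "grip_force": 40
}}

```text
time: 13.63
position: [590.1, -180.6, 6.2]
tcp_rot: [-0.001, 0.748, 0.664, 0.001]
force: [-1.2, 2.5, 7.3]
finger_gap: 39.4
```

```bash
python3 - <<'E'
from h import *
plan(486,300.5,120,2)
E
```

```text
t 13.63 pos [ 590.1 -180.6    6.2] ang -6.9 gap 39.4 F [-1.2  2.5  7.3]
d [ 1.8619 -0.6429 -0.4512] w [ 0.0002 -0.0007 -0.0492] rows>= 13
```

{"name": "jog_arm", "arguments": {
  "motion": [
    {"dx": 0.0,"dy": 0.0,"dz": -0.16,"wx": 0.0,"wy": 0.0,"wz": 0.0,"grip": -1.0},
    {"dx": 0.0,"dy": 0.0,"dz": -0.32,"wx": 0.0,"wy": 0.0,"wz": 0.0,"grip": -1.0},
    {"dx": 0.0,"dy": 0.0,"dz": -0.451,"wx": 0.0,"wy": 0.0,"wz": 0.0,"grip": -1.0},
    {"dx": 0.15,"dy": -0.052,"dz": -0.451,"wx": 0.0,"wy": 0.0,"wz": -0.02,"grip": -1.0},
    {"dx": 0.3,"dy": -0.104,"dz": -0.451,"wx": 0.0,"wy": 0.0,"wz": -0.03,"grip": -1.0},
    {"dx": 0.45,"dy": -0.155,"dz": -0.451,"wx": 0.0,"wy": 0.0,"wz": -0.049,"grip": -1.0},
    {"dx": 0.6,"dy": -0.207,"dz": -0.451,"wx": 0.0,"wy": 0.0,"wz": -0.049,"grip": -1.0},
    {"dx": 0.75,"dy": -0.259,"dz": -0.451,"wx": 0.0,"wy": 0.0,"wz": -0.049,"grip": -1.0},
    {"dx": 0.9,"dy": -0.311,"dz": -0.451,"wx": 0.0,"wy": 0.0,"wz": -0.049,"grip": -1.0},
    {"dx": 1.0,"dy": -0.345,"dz": -0.451,"wx": 0.0,"wy": 0.0,"wz": -0.049,"grip": -1.0}
  ]
}}

```text
time: 14.47
position: [533.3, 80.4, 120.4]
tcp_rot: [-0.0, 0.695, 0.719, 0.002]
force: [-0.2, -0.1, -0.8]
finger_gap: 39.4
```

```bash
python3 - <<'E'
from h import *
plan(486,300.5,120,2)
E
```

```text
t 14.47 pos [533.3  80.4 120.4] ang 2.0 gap 39.4 F [-0.2 -0.1 -0.8]
d [ 0.8864 -0.1582  0.0036] w [ 0.0007 -0.0009  0.0001] rows>= 6
```

{"name": "jog_arm", "arguments": {
  "motion": [
    {"dx": 0.15,"dy": -0.027,"dz": 0.0,"wx": 0.0,"wy": 0.0,"wz": 0.0,"grip": -1.0},
    {"dx": 0.3,"dy": -0.053,"dz": 0.0,"wx": 0.0,"wy": 0.0,"wz": 0.0,"grip": -1.0},
    {"dx": 0.45,"dy": -0.08,"dz": 0.0,"wx": 0.0,"wy": 0.0,"wz": 0.0,"grip": -1.0},
    {"dx": 0.6,"dy": -0.107,"dz": 0.0,"wx": 0.0,"wy": 0.0,"wz": 0.0,"grip": -1.0},
    {"dx": 0.75,"dy": -0.134,"dz": 0.0,"wx": 0.0,"wy": 0.0,"wz": 0.0,"grip": -1.0},
    {"dx": 0.886,"dy": -0.158,"dz": 0.004,"wx": 0.0,"wy": 0.0,"wz": 0.0,"grip": -1.0},
    {"dx": 0.886,"dy": -0.158,"dz": 0.004,"wx": 0.0,"wy": 0.0,"wz": 0.0,"grip": -1.0},
    {"dx": 0.886,"dy": -0.158,"dz": 0.004,"wx": 0.0,"wy": 0.0,"wz": 0.0,"grip": -1.0}
  ]
}}

```text
time: 15.13
position: [485.5, 301.8, 120.2]
tcp_rot: [-0.0, 0.694, 0.72, 0.002]
force: [0.4, -1.0, 0.3]
finger_gap: 39.2
```

```bash
python3 look.py w8;python3 - <<'E'
from h import *
plan(486,300.5,9.6,2)
E
```

```text
TCP axis at z40,0: [(np.float64(279.0), np.float64(216.0)), (np.float64(278.0), np.float64(202.0))]
t 15.18 pos [485.9 300.7 120.2] ang 2.1 gap 39.6 F [ 0.7 -0.9 -1.4]
d [-0.002  -0.0006  0.4423] w [ 0.0008 -0.0009  0.0005] rows>= 3
```

View pics/w8.png

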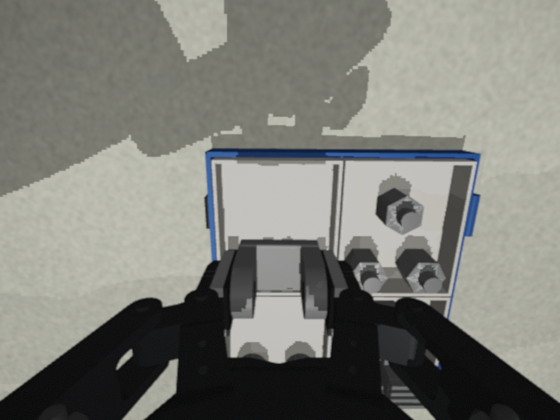

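Bin inner walls sit at columns 217–333 (mid 275) against the tool axis at 278.5, so I shift about 1.5 mm and lower.

{"name": "jog_arm", "arguments": {
  "motion": [
    {"dx": 0.0,"dy": -0.006,"dz": 0.12,"wx": 0.0,"wy": 0.0,"wz": 0.0,"grip": -1.0},
    {"dx": 0.0,"dy": -0.006,"dz": 0.24,"wx": 0.0,"wy": 0.0,"wz": 0.0,"grip": -1.0},
    {"dx": 0.0,"dy": -0.006,"dz": 0.35,"wx": 0.0,"wy": 0.0,"wz": 0.0,"grip": -1.0},
    {"dx": 0.0,"dy": -0.006,"dz": 0.42,"wx": 0.0,"wy": 0.0,"wz": 0.0,"grip": -1.0},
    {"dx": 0.0,"dy": -0.006,"dz": 0.442,"wx": 0.0,"wy": 0.0,"wz": 0.0,"grip": -1.0},
    {"dx": 0.0,"dy": -0.006,"dz": 0.442,"wx": 0.0,"wy": 0.0,"wz": 0.0,"grip": -1.0},
    {"dx": 0.0,"dy": -0.006,"dz": 0.442,"wx": 0.0,"wy": 0.0,"wz": 0.0,"grip": -1.0},
    {"dx": 0.0,"dy": -0.006,"dz": 0.442,"wx": 0.0,"wy": 0.0,"wz": 0.0,"grip": 0.1},
    {"dx": 0.0,"dy": -0.006,"dz": 0.442,"wx": 0.0,"wy": 0.0,"wz": 0.0,"grip": 0.2},
    {"dx": 0.0,"dy": -0.006,"dz": 0.442,"wx": 0.0,"wy": 0.0,"wz": 0.0,"grip": 0.2},
    {"dx": 0.0,"dy": -0.006,"dz": 0.442,"wx": 0.0,"wy": 0.0,"wz": 0.0,"grip": 0.2},
    {"dx": 0.0,"dy": -0.006,"dz": 0.36,"wx": 0.0,"wy": 0.0,"wz": 0.0,"grip": 0.2},
    {"dx": 0.0,"dy": -0.006,"dz": 0.2,"wx": 0.0,"wy": 0.0,"wz": 0.0,"grip": 0.2},
    {"dx": 0.0,"dy": -0.006,"dz": 0.05,"wx": 0.0,"wy": 0.0,"wz": 0.0,"grip": 0.2},
    {"dx": 0.0,"dy": -0.006,"dz": -0.12,"wx": 0.0,"wy": 0.0,"wz": 0.0,"grip": 1.0},
    {"dx": 0.0,"dy": -0.006,"dz": -0.12,"wx": 0.0,"wy": 0.0,"wz": 0.0,"grip": 1.0}
  ]
}}

```text
time: 16.52
position: [486.5, 301.7, 158.9]
tcp_rot: [0.001, 0.694, 0.72, 0.007]
force: [0.6, 1.1, 2.1]
finger_gap: 73.6
```

```bash
python3 look.py w9;python3 - <<'E'
from h import *
plan(591,-310.5,150,-10)
E
```

```text
TCP axis at z40,0: [(np.float64(276.0), np.float64(202.0)), (np.float64(276.0), np.float64(191.0))]
t 16.57 pos [485.9 301.3 155.2] ang 2.1 gap 80.5 F [ 0.2  0.9 -0.1]
d [-2.4612  0.3305  0.009 ] w [ 0.0027 -0.0022  0.0672] rows>= 15
```

View pics/w9.png

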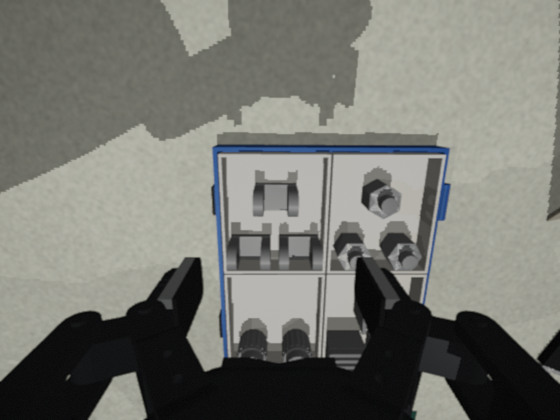

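The bracket stands upright in its bin at (276,198). Last is the knob near (591,-310.5).

{"name": "jog_arm", "arguments": {
  "motion": [
    {"dx": -1.0,"dy": 0.134,"dz": 0.0,"wx": 0.003,"wy": -0.002,"wz": 0.067,"grip": 1.0},
    {"dx": -1.0,"dy": 0.134,"dz": 0.0,"wx": 0.003,"wy": -0.002,"wz": 0.067,"grip": 1.0},
    {"dx": -1.0,"dy": 0.134,"dz": 0.0,"wx": 0.003,"wy": -0.002,"wz": 0.067,"grip": 1.0},
    {"dx": -1.0,"dy": 0.134,"dz": 0.0,"wx": 0.003,"wy": -0.002,"wz": 0.067,"grip": 1.0},
    {"dx": -1.0,"dy": 0.134,"dz": 0.0,"wx": 0.003,"wy": -0.002,"wz": 0.067,"grip": 1.0},
    {"dx": -1.0,"dy": 0.134,"dz": 0.0,"wx": 0.003,"wy": -0.002,"wz": 0.067,"grip": 1.0}
  ]
}}

```text
time: 17.07
position: [527.8, 52.4, 153.2]
tcp_rot: [-0.001, 0.766, 0.643, -0.0]
force: [1.3, 0.9, -0.2]
finger_gap: 85.4
```

```bash
python3 - <<'E'
from h import *
plan(591,-310.5,150,-10)
E
```

```text
t 17.07 pos [527.8  52.4 153.2] ang -10.0 gap 85.4 F [ 1.3  0.9 -0.2]
d [-1.3861  0.4999  0.0114] w [-0.0005 -0.0001  0.0002] rows>= 9
```

{"name": "jog_arm", "arguments": {
  "motion": [
    {"dx": -0.9,"dy": 0.325,"dz": 0.01,"wx": 0.0,"wy": 0.0,"wz": 0.0,"grip": 1.0},
    {"dx": -0.9,"dy": 0.325,"dz": 0.01,"wx": 0.0,"wy": 0.0,"wz": 0.0,"grip": 1.0},
    {"dx": -0.9,"dy": 0.325,"dz": 0.01,"wx": 0.0,"wy": 0.0,"wz": 0.0,"grip": 1.0},
    {"dx": -0.9,"dy": 0.325,"dz": 0.01,"wx": 0.0,"wy": 0.0,"wz": 0.0,"grip": 1.0},
    {"dx": -0.9,"dy": 0.325,"dz": 0.01,"wx": 0.0,"wy": 0.0,"wz": 0.0,"grip": 1.0},
    {"dx": -0.9,"dy": 0.325,"dz": 0.01,"wx": 0.0,"wy": 0.0,"wz": 0.0,"grip": 1.0}
  ]
}}

```text
time: 17.57
position: [568.6, -186.2, 149.3]
tcp_rot: [-0.001, 0.766, 0.643, -0.001]
force: [0.2, -0.4, -0.0]
finger_gap: 85.5
```

```bash
python3 - <<'E'
from h import *
plan(591,-310.5,150,-10)
E
```

```text
t 17.57 pos [ 568.6 -186.2  149.3] ang -10.0 gap 85.5 F [ 0.2 -0.4 -0. ]
d [-0.474   0.1748 -0.0033] w [-0.0008 -0.0001 -0.0001] rows>= 4
```

{"name": "jog_arm", "arguments": {
  "motion": [
    {"dx": -0.474,"dy": 0.175,"dz": 0.0,"wx": 0.0,"wy": 0.0,"wz": 0.0,"grip": 1.0},
    {"dx": -0.474,"dy": 0.175,"dz": 0.0,"wx": 0.0,"wy": 0.0,"wz": 0.0,"grip": 1.0},
    {"dx": -0.474,"dy": 0.175,"dz": 0.0,"wx": 0.0,"wy": 0.0,"wz": 0.0,"grip": 1.0},
    {"dx": -0.474,"dy": 0.175,"dz": 0.0,"wx": 0.0,"wy": 0.0,"wz": 0.0,"grip": 1.0},
    {"dx": -0.474,"dy": 0.175,"dz": 0.0,"wx": 0.0,"wy": 0.0,"wz": 0.0,"grip": 1.0},
    {"dx": -0.474,"dy": 0.175,"dz": 0.0,"wx": 0.0,"wy": 0.0,"wz": 0.0,"grip": 1.0},
    {"dx": -0.474,"dy": 0.175,"dz": 0.0,"wx": 0.0,"wy": 0.0,"wz": 0.0,"grip": 1.0}
  ]
}}

```text
time: 18.15
position: [590.9, -309.4, 148.7]
tcp_rot: [-0.001, 0.766, 0.643, -0.001]
force: [-1.0, 0.0, -0.7]
finger_gap: 85.6
```

```bash
python3 look.py w10;python3 - <<'E'
from h import *
plan(591,-310.5,4,-10)
im=cv2.imread('pics/w10.png');cv2.imwrite('pics/w10z.png',cv2.resize(im[150:270,200:360],None,fx=5,fy=5,interpolation=2))
E
```

```text
TCP axis at z40,0: [(np.float64(279.0), np.float64(204.0)), (np.float64(279.0), np.float64(192.0))]
t 18.2 pos [ 591.  -309.3  149.1] ang -10.0 gap 85.4 F [0.6 0.6 0.3]
d [-0.0051  0.0024  0.5803] w [-0.0009 -0.0002  0.0003] rows>= 4
```

View pics/w10z.png

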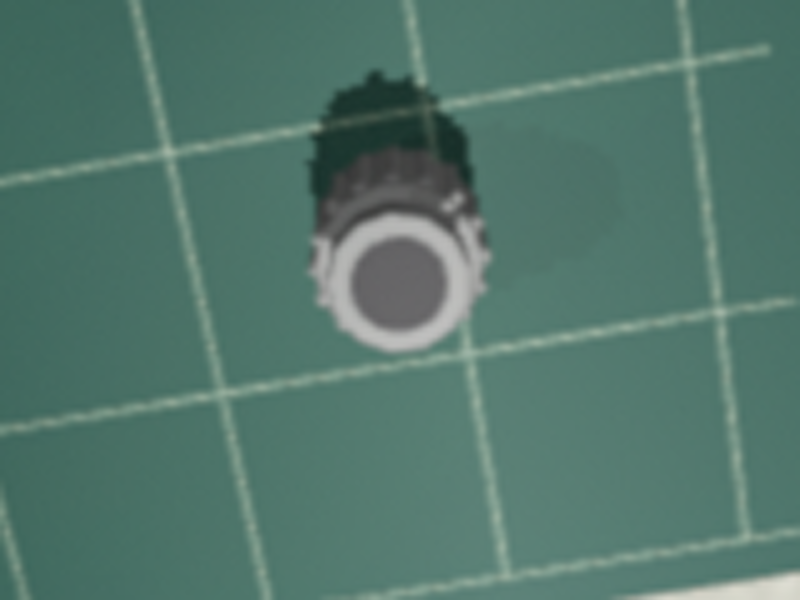

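Disc centre is at (279.8,206.6) against the expected (279,204), so about 2 mm off along tool −x. Descend and grip.

{"name": "jog_arm", "arguments": {
  "motion": [
    {"dx": -0.008,"dy": 0.003,"dz": 0.15,"wx": 0.0,"wy": 0.0,"wz": 0.0,"grip": 1.0},
    {"dx": -0.008,"dy": 0.003,"dz": 0.3,"wx": 0.0,"wy": 0.0,"wz": 0.0,"grip": 1.0},
    {"dx": -0.008,"dy": 0.003,"dz": 0.42,"wx": 0.0,"wy": 0.0,"wz": 0.0,"grip": 1.0},
    {"dx": -0.008,"dy": 0.003,"dz": 0.52,"wx": 0.0,"wy": 0.0,"wz": 0.0,"grip": 1.0},
    {"dx": -0.008,"dy": 0.003,"dz": 0.578,"wx": 0.0,"wy": 0.0,"wz": 0.0,"grip": 1.0},
    {"dx": -0.008,"dy": 0.003,"dz": 0.578,"wx": 0.0,"wy": 0.0,"wz": 0.0,"grip": 1.0},
    {"dx": -0.008,"dy": 0.003,"dz": 0.578,"wx": 0.0,"wy": 0.0,"wz": 0.0,"grip": 0.0},
    {"dx": -0.008,"dy": 0.003,"dz": 0.578,"wx": 0.0,"wy": 0.0,"wz": 0.0,"grip": -1.0},
    {"dx": -0.008,"dy": 0.003,"dz": 0.578,"wx": 0.0,"wy": 0.0,"wz": 0.0,"grip": -1.0},
    {"dx": -0.008,"dy": 0.003,"dz": 0.578,"wx": 0.0,"wy": 0.0,"wz": 0.0,"grip": -1.0},
    {"dx": -0.008,"dy": 0.003,"dz": 0.578,"wx": 0.0,"wy": 0.0,"wz": 0.0,"grip": -1.0},
    {"dx": -0.008,"dy": 0.003,"dz": 0.578,"wx": 0.0,"wy": 0.0,"wz": 0.0,"grip": -1.0},
    {"dx": -0.008,"dy": 0.003,"dz": 0.578,"wx": 0.0,"wy": 0.0,"wz": 0.0,"grip": -1.0},
    {"dx": -0.008,"dy": 0.003,"dz": 0.578,"wx": 0.0,"wy": 0.0,"wz": 0.0,"grip": -1.0},
    {"dx": -0.008,"dy": 0.003,"dz": 0.578,"wx": 0.0,"wy": 0.0,"wz": 0.0,"grip": -1.0}
  ],
  "grip_force": 40
}}

```text
time: 19.45
position: [591.6, -311.5, 6.1]
tcp_rot: [-0.0, 0.766, 0.643, -0.0]
force: [-0.8, 1.3, 7.6]
finger_gap: 28.7
```

```bash
python3 - <<'E'
from h import *
plan(490,186.5,120,2)
E
```

```text
t 19.45 pos [ 591.6 -311.5    6.1] ang -10.0 gap 28.7 F [-0.8  1.3  7.6]
d [ 1.8918 -0.7451 -0.4548] w [-0.0003 -0.     -0.0664] rows>= 13
```

{"name": "jog_arm", "arguments": {
  "motion": [
    {"dx": 0.0,"dy": 0.0,"dz": -0.16,"wx": 0.0,"wy": 0.0,"wz": 0.0,"grip": -1.0},
    {"dx": 0.0,"dy": 0.0,"dz": -0.32,"wx": 0.0,"wy": 0.0,"wz": 0.0,"grip": -1.0},
    {"dx": 0.0,"dy": 0.0,"dz": -0.455,"wx": 0.0,"wy": 0.0,"wz": 0.0,"grip": -1.0},
    {"dx": 0.15,"dy": -0.059,"dz": -0.455,"wx": 0.0,"wy": 0.0,"wz": -0.02,"grip": -1.0},
    {"dx": 0.3,"dy": -0.118,"dz": -0.455,"wx": 0.0,"wy": 0.0,"wz": -0.04,"grip": -1.0},
    {"dx": 0.45,"dy": -0.177,"dz": -0.455,"wx": 0.0,"wy": 0.0,"wz": -0.066,"grip": -1.0},
    {"dx": 0.6,"dy": -0.236,"dz": -0.455,"wx": 0.0,"wy": 0.0,"wz": -0.066,"grip": -1.0},
    {"dx": 0.75,"dy": -0.295,"dz": -0.455,"wx": 0.0,"wy": 0.0,"wz": -0.066,"grip": -1.0},
    {"dx": 0.9,"dy": -0.354,"dz": -0.455,"wx": 0.0,"wy": 0.0,"wz": -0.066,"grip": -1.0},
    {"dx": 1.0,"dy": -0.394,"dz": -0.455,"wx": 0.0,"wy": 0.0,"wz": -0.066,"grip": -1.0}
  ]
}}

```text
time: 20.28
position: [537.0, -45.6, 120.6]
tcp_rot: [-0.0, 0.695, 0.719, 0.0]
force: [-0.2, 0.2, -0.5]
finger_gap: 28.4
```

```bash
python3 - <<'E'
from h import *
plan(490,186.5,120,2)
E
```

```text
t 20.28 pos [537.  -45.6 120.6] ang 2.0 gap 28.4 F [-0.2  0.2 -0.5]
d [ 0.9342 -0.1561  0.0031] w [-0.     -0.0002 -0.0002] rows>= 6
```

{"name": "jog_arm", "arguments": {
  "motion": [
    {"dx": 0.15,"dy": -0.025,"dz": 0.0,"wx": 0.0,"wy": 0.0,"wz": 0.0,"grip": -1.0},
    {"dx": 0.3,"dy": -0.05,"dz": 0.0,"wx": 0.0,"wy": 0.0,"wz": 0.0,"grip": -1.0},
    {"dx": 0.45,"dy": -0.075,"dz": 0.0,"wx": 0.0,"wy": 0.0,"wz": 0.0,"grip": -1.0},
    {"dx": 0.6,"dy": -0.1,"dz": 0.0,"wx": 0.0,"wy": 0.0,"wz": 0.0,"grip": -1.0},
    {"dx": 0.75,"dy": -0.125,"dz": 0.0,"wx": 0.0,"wy": 0.0,"wz": 0.0,"grip": -1.0},
    {"dx": 0.88,"dy": -0.147,"dz": 0.0,"wx": 0.0,"wy": 0.0,"wz": 0.0,"grip": -1.0},
    {"dx": 0.934,"dy": -0.156,"dz": 0.003,"wx": 0.0,"wy": 0.0,"wz": 0.0,"grip": -1.0},
    {"dx": 0.934,"dy": -0.156,"dz": 0.003,"wx": 0.0,"wy": 0.0,"wz": 0.0,"grip": -1.0},
    {"dx": 0.934,"dy": -0.156,"dz": 0.003,"wx": 0.0,"wy": 0.0,"wz": 0.0,"grip": -1.0}
  ]
}}

```text
time: 21.03
position: [489.9, 187.0, 120.4]
tcp_rot: [-0.0, 0.694, 0.72, 0.0]
force: [0.2, 0.3, -0.7]
finger_gap: 28.7
```

```bash
python3 look.py w11;python3 - <<'E'
from h import *
plan(490,186.5,9.5,2)
E
```

```text
TCP axis at z40,0: [(np.float64(279.0), np.float64(216.0)), (np.float64(279.0), np.float64(201.0))]
t 21.08 pos [490.1 186.2 120.3] ang 2.0 gap 29.0 F [ 0.  -0.3 -0.1]
d [ 0.0009 -0.0005  0.4433] w [ 0.0001 -0.0001 -0.    ] rows>= 3
```

View pics/w11.png

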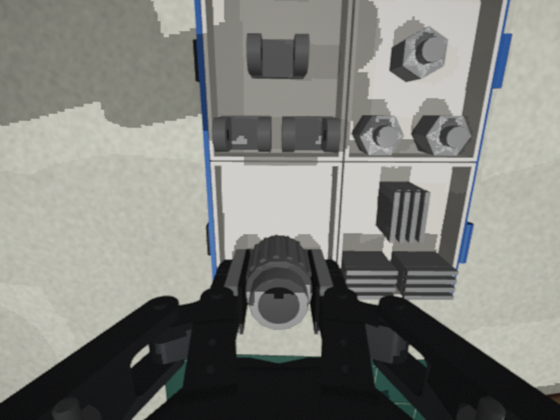

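The knob is over its bin (walls at columns 217 and 335); vent, hex and bracket all stand upright. Lower, release and rise.

{"name": "jog_arm", "arguments": {
  "motion": [
    {"dx": 0.0,"dy": -0.004,"dz": 0.12,"wx": 0.0,"wy": 0.0,"wz": 0.0,"grip": -1.0},
    {"dx": 0.0,"dy": -0.004,"dz": 0.24,"wx": 0.0,"wy": 0.0,"wz": 0.0,"grip": -1.0},
    {"dx": 0.0,"dy": -0.004,"dz": 0.35,"wx": 0.0,"wy": 0.0,"wz": 0.0,"grip": -1.0},
    {"dx": 0.0,"dy": -0.004,"dz": 0.42,"wx": 0.0,"wy": 0.0,"wz": 0.0,"grip": -1.0},
    {"dx": 0.0,"dy": -0.004,"dz": 0.443,"wx": 0.0,"wy": 0.0,"wz": 0.0,"grip": -1.0},
    {"dx": 0.0,"dy": -0.004,"dz": 0.443,"wx": 0.0,"wy": 0.0,"wz": 0.0,"grip": -1.0},
    {"dx": 0.0,"dy": -0.004,"dz": 0.443,"wx": 0.0,"wy": 0.0,"wz": 0.0,"grip": -1.0},
    {"dx": 0.0,"dy": -0.004,"dz": 0.443,"wx": 0.0,"wy": 0.0,"wz": 0.0,"grip": -0.1},
    {"dx": 0.0,"dy": -0.004,"dz": 0.443,"wx": 0.0,"wy": 0.0,"wz": 0.0,"grip": 0.05},
    {"dx": 0.0,"dy": -0.004,"dz": 0.443,"wx": 0.0,"wy": 0.0,"wz": 0.0,"grip": 0.05},
    {"dx": 0.0,"dy": -0.004,"dz": 0.443,"wx": 0.0,"wy": 0.0,"wz": 0.0,"grip": 0.05},
    {"dx": 0.0,"dy": -0.004,"dz": 0.35,"wx": 0.0,"wy": 0.0,"wz": 0.0,"grip": 0.05},
    {"dx": 0.0,"dy": -0.004,"dz": 0.2,"wx": 0.0,"wy": 0.0,"wz": 0.0,"grip": 0.05},
    {"dx": 0.0,"dy": -0.004,"dz": 0.05,"wx": 0.0,"wy": 0.0,"wz": 0.0,"grip": 0.05},
    {"dx": 0.0,"dy": -0.004,"dz": -0.12,"wx": 0.0,"wy": 0.0,"wz": 0.0,"grip": 0.05},
    {"dx": 0.0,"dy": -0.004,"dz": -0.3,"wx": 0.0,"wy": 0.0,"wz": 0.0,"grip": 0.05},
    {"dx": 0.0,"dy": -0.004,"dz": -0.3,"wx": 0.0,"wy": 0.0,"wz": 0.0,"grip": 0.05},
    {"dx": 0.0,"dy": -0.004,"dz": -0.3,"wx": 0.0,"wy": 0.0,"wz": 0.0,"grip": 0.05}
  ]
}}

```text
time: 22.58
position: [490.1, 186.5, 198.7]
tcp_rot: [0.001, 0.695, 0.719, 0.003]
force: [0.3, -1.0, -0.8]
finger_gap: 45.0
```

```bash
python3 look.py w12;python3 - <<'E'
from h import *
plan(490,186.5,150,2)
cv2.imwrite('pics/s12.png',cv2.cvtColor(camera('scene'),4))
t=cv2.cvtColor(camera('top'),4);cv2.imwrite('pics/t12.png',t)
t0=cv2.imread('pics/top0.png')
def red(im):
    h=cv2.cvtColor(im,40);m=(((h[...,0]<12)|(h[...,0]>170))&(h[...,1]>120)&(h[...,2]>60)).astype(np.uint8)
    m[:, :270]=0;m[:,455:]=0;m[:138]=0;m[272:]=0
    n,l,s,c=cv2.connectedComponentsWithStats(m);return [(c[i].round(2).tolist(),int(s[i,4])) for i in range(1,n) if s[i,4]>5]
print(red(t0),red(t))
E
```

```text
TCP axis at z40,0: [(np.float64(277.0), np.float64(190.0)), (np.float64(277.0), np.float64(181.0))]
t 22.63 pos [489.4 186.3 196.3] ang 2.0 gap 44.6 F [ 0.  -0.2 -0.5]
d [0.0007 0.002  0.185 ] w [ 0.0008 -0.0003 -0.    ] rows>= 2
[([303.65, 168.74], 210), ([420.07, 223.17], 29)] [([303.62, 168.89], 215), ([420.0, 223.25], 28)]
```

View pics/w12.png

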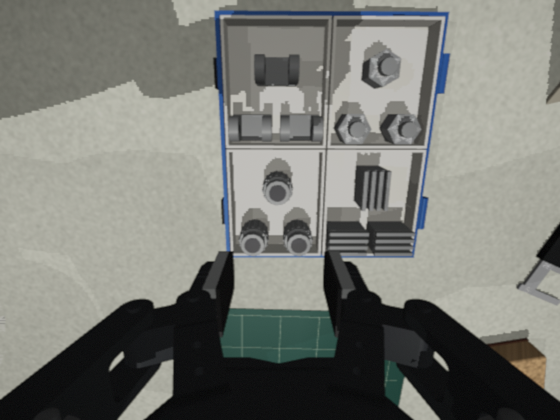

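View pics/s12.png

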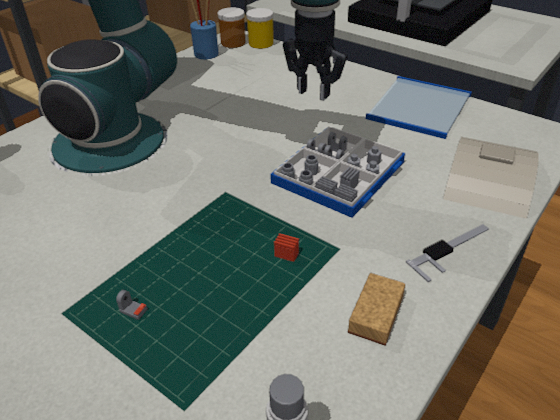

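All four parts stand in their own bins, and the rejects have not moved (under 0.2 px). I'll do one two-view height check on the tops, then hand in.

```bash
python3 - <<'E'
from h import *
def c(n):
    k=get_calibration('wrist');k['world_from_camera']=np.load(f'pics/{n}.npy');return k
print('hex',tri(ray('w',432,50,c('w11')),ray('w',388,66,c('w12'))))
print('vent',tri(ray('w',411,216,c('w11')),ray('w',374,188,c('w12'))))
print('knob disc@42.5',plane('w',278,191,42.5,c('w12')), 'bin',binpt('knob'))
from bench import finish_job
print(finish_job())
E
```

```text
hex (array([583.13276827, 302.19280151,  45.30589092]), np.float64(0.32968903251714676))
vent (array([577.36523897, 198.01273201,  67.20467409]), np.float64(0.6933190485615731))
knob disc@42.5 [490.61538004 185.89640596  42.5       ] bin [490.4822129  185.11076628]
the job is handed in; nothing more can be done
None
```

I put all four grey parts (vent block, hex cap, bracket and knob) into the bins holding their own kind, and handed the job in at about 22.7 s of the 106 s. No verdict is reported on hand-in.

**Final pictures:** all four look upright and free of the walls, and the gripper was open and raised to about z 196 mm.

**Rejects:** in the top camera, the red vent block and the broken bracket's red break moved less than 0.2 px (under 0.5 mm) from where they started.

**Position and height checks:**
- **Knob:** it is within 1 mm of the aimed spot, taking its top at the text's height (42.5 mm).
- **Hex:** its top measured 45 mm from two wrist views, against 42.5 mm expected. That is roughly consistent with standing on the floor.
- **Vent:** this check disagreed. Two wrist views put its top at 67 mm against about 40.5 mm expected, and its place about 14 mm from where I released it. I think the hand-picked points were mismatched, because the pictures show it low and upright and the release felt only a light 3 N floor contact. I handed in within the same script that printed this, so I did not re-measure it.
- **Bracket:** I did not measure its height after placing it; I only saw it upright in the pictures.

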